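# Load the tool magazine in set-up order

## Task

Load the four toolholders from the preset rack with the black sleeves into the empty aluminium magazine, one to a hole and in the same running order, because the machine calls its tools by pocket number: the leftmost holder of the rack (seen from the robot) goes in pocket one, the hole next to the steel datum pin, and the others follow in turn towards the far end. Keep each holder upright and leave all four hanging straight down with their flanges flat on the deck.

Things in the scene. Friction and masses are not known exactly. Their poses are not given: they have to be found in the camera images.
- face_mill: The face mill. Upright round steel holder, 0.25-0.6 kg, cutter up. Origin: axis, underside of stud; z up. Stud and taper 0-52 mm (under 17 mm wide up to z = 10, 30 mm wide at 52); flange 46 mm wide, 52-68 mm, rests on the deck; dark cutter body 50 mm wide, 72-102 mm (grip here), five brass-coloured inserts round its flat top.
- end_mill: The end mill. Upright round steel holder, 0.25-0.6 kg, cutter up. Origin: axis, underside of stud; z up. Stud and taper 0-52 mm (under 17 mm wide up to z = 10, 30 mm wide at 52); flange 46 mm wide, 52-68 mm, rests on the deck; dark collet nut 36 mm wide, 72-102 mm (grip here), then a straight fluted 14 mm cutter, top at 124 mm.
- drill_chuck: The drill chuck. Upright round steel holder, 0.25-0.6 kg, cutter up. Origin: axis, underside of stud; z up. Stud and taper 0-52 mm (under 17 mm wide up to z = 10, 30 mm wide at 52); flange 46 mm wide, 52-68 mm, rests on the deck; bright drill chuck 36 mm wide, 72-100 mm (grip here), tapering in to a thin 6 mm drill, tip at 128 mm.
- countersink: The countersink. Upright round steel holder, 0.25-0.6 kg, cutter up. Origin: axis, underside of stud; z up. Stud and taper 0-52 mm (under 17 mm wide up to z = 10, 30 mm wide at 52); flange 46 mm wide, 52-68 mm, rests on the deck; dark collet nut 36 mm wide, 72-102 mm (grip here), then a brass-coloured cone 29 mm wide, tip at 126 mm.
- sleeve_face_mill: Fixed black plastic sleeve, 74 x 56 mm top, holding the face mill at the start; it stays there. Origin on its axis 6 mm above the bench; its top 64 mm above the bench. The four sleeves stand in one row along their own y axis, 60 mm apart (so close the fingers across the row, along x); +y is left as seen from the robot. Their order varies.
- sleeve_end_mill: Fixed black plastic sleeve, 74 x 56 mm top, holding the end mill at the start; it stays there. Origin on its axis 6 mm above the bench; its top 64 mm above the bench. The four sleeves stand in one row along their own y axis, 60 mm apart (so close the fingers across the row, along x); +y is left as seen from the robot. Their order varies.
- sleeve_drill_chuck: Fixed black plastic sleeve, 74 x 56 mm top, holding the drill chuck at the start; it stays there. Origin on its axis 6 mm above the bench; its top 64 mm above the bench. The four sleeves stand in one row along their own y axis, 60 mm apart (so close the fingers across the row, along x); +y is left as seen from the robot. Their order varies.
- sleeve_countersink: Fixed black plastic sleeve, 74 x 56 mm top, holding the countersink at the start; it stays there. Origin on its axis 6 mm above the bench; its top 64 mm above the bench. The four sleeves stand in one row along their own y axis, 60 mm apart (so close the fingers across the row, along x); +y is left as seen from the robot. Their order varies.
- magazine: Fixed empty aluminium strip on two end legs, 86 (x) by 286 mm (y). Origin on the bench under its centre, z up, +y its left end seen from the robot; deck top at z = 64 mm. Four open 34 mm holes at x = 0, y = +90, +30, -30, -90 mm. A seated holder has its flange flat on the deck, its origin at z = 12 mm, with about 2 mm of play sideways.
- datum_pin: Bright steel pin, 11 mm thick, 30 mm tall, standing on one end of the magazine's deck, 126 mm from its centre along y, left or right (varies); the other end has only a flat dark screw head. Origin at its foot on the deck. The hole next to it is pocket one.
Things that resemble listed ones, but are neither listed nor needed, are in the scene too. What is shaped like the countersink but green or red is not meant.

How it is judged:
At the end, for the whole second after the job is handed in: Each holder hangs released and at rest in its own hole, within 8 mm of the hole's centre, origin 7 to 16 mm above the bench, within 0.08 rad of upright; counted from the datum pin, the holders follow the left-to-right order of their sleeves (x of face_mill in the frame of magazine between -0.008 and 0.008 m and z of face_mill in the frame of magazine between 0.007 and 0.016 m and angle between each of face_mill, end_mill, drill_chuck, countersink's own z axis and vertical below 0.08 rad and linear speed of each of face_mill, end_mill, drill_chuck, countersink below 0.02 m/s and ((y of each of sleeve_end_mill, sleeve_drill_chuck, sleeve_countersink in the frame of sleeve_face_mill below 0 m and y of datum_pin in the frame of magazine below 0 m and y of face_mill in the frame of magazine between -0.098 and -0.082 m) or (y of each of sleeve_end_mill, sleeve_drill_chuck, sleeve_countersink in the frame of sleeve_face_mill below 0 m and y of datum_pin in the frame of magazine above 0 m and y of face_mill in the frame of magazine between 0.082 and 0.098 m) or (y of each of sleeve_end_mill, sleeve_drill_chuck in the frame of sleeve_face_mill below 0 m and y of sleeve_countersink in the frame of sleeve_face_mill above 0 m and y of datum_pin in the frame of magazine below 0 m and y of face_mill in the frame of magazine between -0.038 and -0.022 m) or (y of each of sleeve_end_mill, sleeve_drill_chuck in the frame of sleeve_face_mill below 0 m and y of sleeve_countersink in the frame of sleeve_face_mill above 0 m and y of datum_pin in the frame of magazine above 0 m and y of face_mill in the frame of magazine between 0.022 and 0.038 m) or (y of each of sleeve_end_mill, sleeve_countersink in the frame of sleeve_face_mill below 0 m and y of sleeve_drill_chuck in the frame of sleeve_face_mill above 0 m and y of datum_pin in the frame of magazine below 0 m and y of face_mill in the frame of magazine between -0.038 and -0.022 m) or (y of each of sleeve_end_mill, sleeve_countersink in the frame of sleeve_face_mill below 0 m and y of sleeve_drill_chuck in the frame of sleeve_face_mill above 0 m and y of datum_pin in the frame of magazine above 0 m and y of face_mill in the frame of magazine between 0.022 and 0.038 m) or (y of sleeve_end_mill in the frame of sleeve_face_mill below 0 m and y of each of sleeve_drill_chuck, sleeve_countersink in the frame of sleeve_face_mill above 0 m and y of datum_pin in the frame of magazine below 0 m and y of face_mill in the frame of magazine between 0.022 and 0.038 m) or (y of sleeve_end_mill in the frame of sleeve_face_mill below 0 m and y of each of sleeve_drill_chuck, sleeve_countersink in the frame of sleeve_face_mill above 0 m and y of datum_pin in the frame of magazine above 0 m and y of face_mill in the frame of magazine between -0.038 and -0.022 m) or (y of sleeve_end_mill in the frame of sleeve_face_mill above 0 m and y of each of sleeve_drill_chuck, sleeve_countersink in the frame of sleeve_face_mill below 0 m and y of datum_pin in the frame of magazine below 0 m and y of face_mill in the frame of magazine between -0.038 and -0.022 m) or (y of sleeve_end_mill in the frame of sleeve_face_mill above 0 m and y of each of sleeve_drill_chuck, sleeve_countersink in the frame of sleeve_face_mill below 0 m and y of datum_pin in the frame of magazine above 0 m and y of face_mill in the frame of magazine between 0.022 and 0.038 m) or (y of each of sleeve_end_mill, sleeve_countersink in the frame of sleeve_face_mill above 0 m and y of sleeve_drill_chuck in the frame of sleeve_face_mill below 0 m and y of datum_pin in the frame of magazine below 0 m and y of face_mill in the frame of magazine between 0.022 and 0.038 m) or (y of each of sleeve_end_mill, sleeve_countersink in the frame of sleeve_face_mill above 0 m and y of sleeve_drill_chuck in the frame of sleeve_face_mill below 0 m and y of datum_pin in the frame of magazine above 0 m and y of face_mill in the frame of magazine between -0.038 and -0.022 m) or (y of each of sleeve_end_mill, sleeve_drill_chuck in the frame of sleeve_face_mill above 0 m and y of sleeve_countersink in the frame of sleeve_face_mill below 0 m and y of datum_pin in the frame of magazine below 0 m and y of face_mill in the frame of magazine between 0.022 and 0.038 m) or (y of each of sleeve_end_mill, sleeve_drill_chuck in the frame of sleeve_face_mill above 0 m and y of sleeve_countersink in the frame of sleeve_face_mill below 0 m and y of datum_pin in the frame of magazine above 0 m and y of face_mill in the frame of magazine between -0.038 and -0.022 m) or (y of each of sleeve_end_mill, sleeve_drill_chuck, sleeve_countersink in the frame of sleeve_face_mill above 0 m and y of datum_pin in the frame of magazine below 0 m and y of face_mill in the frame of magazine between 0.082 and 0.098 m) or (y of each of sleeve_end_mill, sleeve_drill_chuck, sleeve_countersink in the frame of sleeve_face_mill above 0 m and y of datum_pin in the frame of magazine above 0 m and y of face_mill in the frame of magazine between -0.098 and -0.082 m)) and x of end_mill in the frame of magazine between -0.008 and 0.008 m and z of end_mill in the frame of magazine between 0.007 and 0.016 m and ((y of each of sleeve_face_mill, sleeve_drill_chuck, sleeve_countersink in the frame of sleeve_end_mill below 0 m and y of datum_pin in the frame of magazine below 0 m and y of end_mill in the frame of magazine between -0.098 and -0.082 m) or (y of each of sleeve_face_mill, sleeve_drill_chuck, sleeve_countersink in the frame of sleeve_end_mill below 0 m and y of datum_pin in the frame of magazine above 0 m and y of end_mill in the frame of magazine between 0.082 and 0.098 m) or (y of each of sleeve_face_mill, sleeve_drill_chuck in the frame of sleeve_end_mill below 0 m and y of sleeve_countersink in the frame of sleeve_end_mill above 0 m and y of datum_pin in the frame of magazine below 0 m and y of end_mill in the frame of magazine between -0.038 and -0.022 m) or (y of each of sleeve_face_mill, sleeve_drill_chuck in the frame of sleeve_end_mill below 0 m and y of sleeve_countersink in the frame of sleeve_end_mill above 0 m and y of datum_pin in the frame of magazine above 0 m and y of end_mill in the frame of magazine between 0.022 and 0.038 m) or (y of each of sleeve_face_mill, sleeve_countersink in the frame of sleeve_end_mill below 0 m and y of sleeve_drill_chuck in the frame of sleeve_end_mill above 0 m and y of datum_pin in the frame of magazine below 0 m and y of end_mill in the frame of magazine between -0.038 and -0.022 m) or (y of each of sleeve_face_mill, sleeve_countersink in the frame of sleeve_end_mill below 0 m and y of sleeve_drill_chuck in the frame of sleeve_end_mill above 0 m and y of datum_pin in the frame of magazine above 0 m and y of end_mill in the frame of magazine between 0.022 and 0.038 m) or (y of sleeve_face_mill in the frame of sleeve_end_mill below 0 m and y of each of sleeve_drill_chuck, sleeve_countersink in the frame of sleeve_end_mill above 0 m and y of datum_pin in the frame of magazine below 0 m and y of end_mill in the frame of magazine between 0.022 and 0.038 m) or (y of sleeve_face_mill in the frame of sleeve_end_mill below 0 m and y of each of sleeve_drill_chuck, sleeve_countersink in the frame of sleeve_end_mill above 0 m and y of datum_pin in the frame of magazine above 0 m and y of end_mill in the frame of magazine between -0.038 and -0.022 m) or (y of sleeve_face_mill in the frame of sleeve_end_mill above 0 m and y of each of sleeve_drill_chuck, sleeve_countersink in the frame of sleeve_end_mill below 0 m and y of datum_pin in the frame of magazine below 0 m and y of end_mill in the frame of magazine between -0.038 and -0.022 m) or (y of sleeve_face_mill in the frame of sleeve_end_mill above 0 m and y of each of sleeve_drill_chuck, sleeve_countersink in the frame of sleeve_end_mill below 0 m and y of datum_pin in the frame of magazine above 0 m and y of end_mill in the frame of magazine between 0.022 and 0.038 m) or (y of each of sleeve_face_mill, sleeve_countersink in the frame of sleeve_end_mill above 0 m and y of sleeve_drill_chuck in the frame of sleeve_end_mill below 0 m and y of datum_pin in the frame of magazine below 0 m and y of end_mill in the frame of magazine between 0.022 and 0.038 m) or (y of each of sleeve_face_mill, sleeve_countersink in the frame of sleeve_end_mill above 0 m and y of sleeve_drill_chuck in the frame of sleeve_end_mill below 0 m and y of datum_pin in the frame of magazine above 0 m and y of end_mill in the frame of magazine between -0.038 and -0.022 m) or (y of each of sleeve_face_mill, sleeve_drill_chuck in the frame of sleeve_end_mill above 0 m and y of sleeve_countersink in the frame of sleeve_end_mill below 0 m and y of datum_pin in the frame of magazine below 0 m and y of end_mill in the frame of magazine between 0.022 and 0.038 m) or (y of each of sleeve_face_mill, sleeve_drill_chuck in the frame of sleeve_end_mill above 0 m and y of sleeve_countersink in the frame of sleeve_end_mill below 0 m and y of datum_pin in the frame of magazine above 0 m and y of end_mill in the frame of magazine between -0.038 and -0.022 m) or (y of each of sleeve_face_mill, sleeve_drill_chuck, sleeve_countersink in the frame of sleeve_end_mill above 0 m and y of datum_pin in the frame of magazine below 0 m and y of end_mill in the frame of magazine between 0.082 and 0.098 m) or (y of each of sleeve_face_mill, sleeve_drill_chuck, sleeve_countersink in the frame of sleeve_end_mill above 0 m and y of datum_pin in the frame of magazine above 0 m and y of end_mill in the frame of magazine between -0.098 and -0.082 m)) and x of drill_chuck in the frame of magazine between -0.008 and 0.008 m and z of drill_chuck in the frame of magazine between 0.007 and 0.016 m and ((y of each of sleeve_face_mill, sleeve_end_mill, sleeve_countersink in the frame of sleeve_drill_chuck below 0 m and y of datum_pin in the frame of magazine below 0 m and y of drill_chuck in the frame of magazine between -0.098 and -0.082 m) or (y of each of sleeve_face_mill, sleeve_end_mill, sleeve_countersink in the frame of sleeve_drill_chuck below 0 m and y of datum_pin in the frame of magazine above 0 m and y of drill_chuck in the frame of magazine between 0.082 and 0.098 m) or (y of each of sleeve_face_mill, sleeve_end_mill in the frame of sleeve_drill_chuck below 0 m and y of sleeve_countersink in the frame of sleeve_drill_chuck above 0 m and y of datum_pin in the frame of magazine below 0 m and y of drill_chuck in the frame of magazine between -0.038 and -0.022 m) or (y of each of sleeve_face_mill, sleeve_end_mill in the frame of sleeve_drill_chuck below 0 m and y of sleeve_countersink in the frame of sleeve_drill_chuck above 0 m and y of datum_pin in the frame of magazine above 0 m and y of drill_chuck in the frame of magazine between 0.022 and 0.038 m) or (y of each of sleeve_face_mill, sleeve_countersink in the frame of sleeve_drill_chuck below 0 m and y of sleeve_end_mill in the frame of sleeve_drill_chuck above 0 m and y of datum_pin in the frame of magazine below 0 m and y of drill_chuck in the frame of magazine between -0.038 and -0.022 m) or (y of each of sleeve_face_mill, sleeve_countersink in the frame of sleeve_drill_chuck below 0 m and y of sleeve_end_mill in the frame of sleeve_drill_chuck above 0 m and y of datum_pin in the frame of magazine above 0 m and y of drill_chuck in the frame of magazine between 0.022 and 0.038 m) or (y of sleeve_face_mill in the frame of sleeve_drill_chuck below 0 m and y of each of sleeve_end_mill, sleeve_countersink in the frame of sleeve_drill_chuck above 0 m and y of datum_pin in the frame of magazine below 0 m and y of drill_chuck in the frame of magazine between 0.022 and 0.038 m) or (y of sleeve_face_mill in the frame of sleeve_drill_chuck below 0 m and y of each of sleeve_end_mill, sleeve_countersink in the frame of sleeve_drill_chuck above 0 m and y of datum_pin in the frame of magazine above 0 m and y of drill_chuck in the frame of magazine between -0.038 and -0.022 m) or (y of sleeve_face_mill in the frame of sleeve_drill_chuck above 0 m and y of each of sleeve_end_mill, sleeve_countersink in the frame of sleeve_drill_chuck below 0 m and y of datum_pin in the frame of magazine below 0 m and y of drill_chuck in the frame of magazine between -0.038 and -0.022 m) or (y of sleeve_face_mill in the frame of sleeve_drill_chuck above 0 m and y of each of sleeve_end_mill, sleeve_countersink in the frame of sleeve_drill_chuck below 0 m and y of datum_pin in the frame of magazine above 0 m and y of drill_chuck in the frame of magazine between 0.022 and 0.038 m) or (y of each of sleeve_face_mill, sleeve_countersink in the frame of sleeve_drill_chuck above 0 m and y of sleeve_end_mill in the frame of sleeve_drill_chuck below 0 m and y of datum_pin in the frame of magazine below 0 m and y of drill_chuck in the frame of magazine between 0.022 and 0.038 m) or (y of each of sleeve_face_mill, sleeve_countersink in the frame of sleeve_drill_chuck above 0 m and y of sleeve_end_mill in the frame of sleeve_drill_chuck below 0 m and y of datum_pin in the frame of magazine above 0 m and y of drill_chuck in the frame of magazine between -0.038 and -0.022 m) or (y of each of sleeve_face_mill, sleeve_end_mill in the frame of sleeve_drill_chuck above 0 m and y of sleeve_countersink in the frame of sleeve_drill_chuck below 0 m and y of datum_pin in the frame of magazine below 0 m and y of drill_chuck in the frame of magazine between 0.022 and 0.038 m) or (y of each of sleeve_face_mill, sleeve_end_mill in the frame of sleeve_drill_chuck above 0 m and y of sleeve_countersink in the frame of sleeve_drill_chuck below 0 m and y of datum_pin in the frame of magazine above 0 m and y of drill_chuck in the frame of magazine between -0.038 and -0.022 m) or (y of each of sleeve_face_mill, sleeve_end_mill, sleeve_countersink in the frame of sleeve_drill_chuck above 0 m and y of datum_pin in the frame of magazine below 0 m and y of drill_chuck in the frame of magazine between 0.082 and 0.098 m) or (y of each of sleeve_face_mill, sleeve_end_mill, sleeve_countersink in the frame of sleeve_drill_chuck above 0 m and y of datum_pin in the frame of magazine above 0 m and y of drill_chuck in the frame of magazine between -0.098 and -0.082 m)) and x of countersink in the frame of magazine between -0.008 and 0.008 m and z of countersink in the frame of magazine between 0.007 and 0.016 m and ((y of each of sleeve_face_mill, sleeve_end_mill, sleeve_drill_chuck in the frame of sleeve_countersink below 0 m and y of datum_pin in the frame of magazine below 0 m and y of countersink in the frame of magazine between -0.098 and -0.082 m) or (y of each of sleeve_face_mill, sleeve_end_mill, sleeve_drill_chuck in the frame of sleeve_countersink below 0 m and y of datum_pin in the frame of magazine above 0 m and y of countersink in the frame of magazine between 0.082 and 0.098 m) or (y of each of sleeve_face_mill, sleeve_end_mill in the frame of sleeve_countersink below 0 m and y of sleeve_drill_chuck in the frame of sleeve_countersink above 0 m and y of datum_pin in the frame of magazine below 0 m and y of countersink in the frame of magazine between -0.038 and -0.022 m) or (y of each of sleeve_face_mill, sleeve_end_mill in the frame of sleeve_countersink below 0 m and y of sleeve_drill_chuck in the frame of sleeve_countersink above 0 m and y of datum_pin in the frame of magazine above 0 m and y of countersink in the frame of magazine between 0.022 and 0.038 m) or (y of each of sleeve_face_mill, sleeve_drill_chuck in the frame of sleeve_countersink below 0 m and y of sleeve_end_mill in the frame of sleeve_countersink above 0 m and y of datum_pin in the frame of magazine below 0 m and y of countersink in the frame of magazine between -0.038 and -0.022 m) or (y of each of sleeve_face_mill, sleeve_drill_chuck in the frame of sleeve_countersink below 0 m and y of sleeve_end_mill in the frame of sleeve_countersink above 0 m and y of datum_pin in the frame of magazine above 0 m and y of countersink in the frame of magazine between 0.022 and 0.038 m) or (y of sleeve_face_mill in the frame of sleeve_countersink below 0 m and y of each of sleeve_end_mill, sleeve_drill_chuck in the frame of sleeve_countersink above 0 m and y of datum_pin in the frame of magazine below 0 m and y of countersink in the frame of magazine between 0.022 and 0.038 m) or (y of sleeve_face_mill in the frame of sleeve_countersink below 0 m and y of each of sleeve_end_mill, sleeve_drill_chuck in the frame of sleeve_countersink above 0 m and y of datum_pin in the frame of magazine above 0 m and y of countersink in the frame of magazine between -0.038 and -0.022 m) or (y of sleeve_face_mill in the frame of sleeve_countersink above 0 m and y of each of sleeve_end_mill, sleeve_drill_chuck in the frame of sleeve_countersink below 0 m and y of datum_pin in the frame of magazine below 0 m and y of countersink in the frame of magazine between -0.038 and -0.022 m) or (y of sleeve_face_mill in the frame of sleeve_countersink above 0 m and y of each of sleeve_end_mill, sleeve_drill_chuck in the frame of sleeve_countersink below 0 m and y of datum_pin in the frame of magazine above 0 m and y of countersink in the frame of magazine between 0.022 and 0.038 m) or (y of each of sleeve_face_mill, sleeve_drill_chuck in the frame of sleeve_countersink above 0 m and y of sleeve_end_mill in the frame of sleeve_countersink below 0 m and y of datum_pin in the frame of magazine below 0 m and y of countersink in the frame of magazine between 0.022 and 0.038 m) or (y of each of sleeve_face_mill, sleeve_drill_chuck in the frame of sleeve_countersink above 0 m and y of sleeve_end_mill in the frame of sleeve_countersink below 0 m and y of datum_pin in the frame of magazine above 0 m and y of countersink in the frame of magazine between -0.038 and -0.022 m) or (y of each of sleeve_face_mill, sleeve_end_mill in the frame of sleeve_countersink above 0 m and y of sleeve_drill_chuck in the frame of sleeve_countersink below 0 m and y of datum_pin in the frame of magazine below 0 m and y of countersink in the frame of magazine between 0.022 and 0.038 m) or (y of each of sleeve_face_mill, sleeve_end_mill in the frame of sleeve_countersink above 0 m and y of sleeve_drill_chuck in the frame of sleeve_countersink below 0 m and y of datum_pin in the frame of magazine above 0 m and y of countersink in the frame of magazine between -0.038 and -0.022 m) or (y of each of sleeve_face_mill, sleeve_end_mill, sleeve_drill_chuck in the frame of sleeve_countersink above 0 m and y of datum_pin in the frame of magazine below 0 m and y of countersink in the frame of magazine between 0.082 and 0.098 m) or (y of each of sleeve_face_mill, sleeve_end_mill, sleeve_drill_chuck in the frame of sleeve_countersink above 0 m and y of datum_pin in the frame of magazine above 0 m and y of countersink in the frame of magazine between -0.098 and -0.082 m))); the robot touches nothing.
It fails at once if the face mill holder is tipped over (more than 0.8 rad from upright) (angle between face_mill's own z axis and vertical above 0.8 rad).
It fails at once if the end mill holder is tipped over (more than 0.8 rad from upright) (angle between end_mill's own z axis and vertical above 0.8 rad).
It fails at once if the drill chuck holder is tipped over (more than 0.8 rad from upright) (angle between drill_chuck's own z axis and vertical above 0.8 rad).
It fails at once if the countersink holder is tipped over (more than 0.8 rad from upright) (angle between countersink's own z axis and vertical above 0.8 rad).
It also fails if it takes over 112 s, if anything falls off the work surface, if the arm or the gripper's body presses on something with over 40 N, if the wrist force passes 120 N, or if a joint passes its speed limit or range.

## Robot

A 6-joint arm with a two-finger parallel gripper is mounted at the origin on a cart in front of the work surface, level with it; the furniture and walls round the work are solid. World frame = base frame: x ahead of the robot, y to its left, z up, the work surface at z = 0. Lengths are in m, angles in rad, forces in N, time in s.
With the tool pointing down it reaches from about 0.25 to 0.775 m from the base axis. Payload 4 kg.
Tool frame: the origin (TCP) lies at the very end of the fingers, on their centre line; the grasp point (between the pads) lies 19 mm behind it; z points along the fingers, y is the line along which they close (so a half turn about z gives the same grasp; the last joint's range is limited). The gripper opens to 85 mm and grips with 20 to 120 N. Pads are 22 mm wide; open, the fingers measure 114 mm over their backs; the gripper's body (76 mm by 85 mm) begins 54 mm behind the grasp point. The pads swing forward as they close: fully open they stand 13 mm farther back than shut.
Start: joints at [1.191, 0.087, 1.371, -0, 1.684, -0.103], TCP at [0.15, 0.529, 0.231] pointing down, gripper open.
Joint ranges: [-3.1, 3.1], [-0.76, 2.03], [0.27, 2.55], [-1.08, 4.22], [0.17, 2.65], [-2.57, 2.57]. Speed limits (rad/s): [2.79, 2.79, 3.14, 3.14, 3.14, 3.14].

## Interface

Orientations are given as a unit quaternion [x, y, z, w].
In Python, from workcell import * gives the robot as it stands. The module is installed in compiled form; this text tells all that it offers.
- The arm moves only by the tool arm_command, never from a script. Its argument "commands" is one flat list of numbers, 7 for each row, row after row: the shift along the tool's x, y, z each as a share of 200 mm, from -1 to 1, then the turn, a rotation vector about the tool's x, y, z each as a share of 90 degrees, from -1 to 1, then the closure, from -1 (fully open) to 1 (shut). In form: [dx, dy, dz, wx, wy, wz, jaw, dx, dy, dz, wx, wy, wz, jaw, ...]. A call has 1 to 8 rows; each row is the pose to reach, as a shift and turn from the pose commanded when the call began, along the tool's axes at that moment; what a row does not reach only later rows make up. A row lasts 1/10 s, in which the tool goes at most 50 mm and 8.59 degrees, less where a joint would pass 70% of its speed; a pose out of reach is approached as far as the arm can. A call with a number of a shift or a turn outside -1 to 1 is refused whole. A call with a gripper value outside its range is refused whole. The fingers move at their own pace and stop on an object; "force" is the grip in N (left out, the last holds). Time passes only in rows, so rows that repeat a pose let the fingers close. It gives the time, the measured TCP pose, the force, the opening and the grip force at its end, in the units of the state.
- sense(): the state, without advancing time (a new reading comes with each control period).
- snapshot(name): name is "scene" or "side" or "wrist"; returns a dict with "pixels" (384x512x3 uint8, red, green, blue), "fx", "fy", "cx", "cy" (pixels), "D" ([k1, k2, p1, p2, k3] as OpenCV has them; the pictures are not rectified), "pose" (4x4, takes a point from camera to world coordinates); the wrist camera has in their place "mount" (4x4, takes a point from camera to tool coordinates, whose origin is the TCP and whose axes are the flange's). Camera axes: x right, y up, looking along -z (the intrinsics and any distortion apply to the point x, -y, -z); pixel columns grow to the right and rows downward; lengths in m; the calibration is good to about 2 mm. A picture is of the moment at which its call begins: read the wrist's pose just before it. There is no depth.
- job_done(): hands the job in; it is judged then, once.
Trained networks look in the newest picture that a camera, given by its name, has taken for a name from the list of things; names that differ only in an ending like _2 or _b are one class to them, and where a whole thing is asked for, a point or a joint stands for the part that bears it (a point fixed in the world has none). Each returns a list of dicts, best first, with "p" (0 to 1); they miss things now and then, are a little off and sometimes report something else, mostly with a low value. They report only what shows in the picture. A call takes as long as a camera call. They do not tell look-alikes from the thing itself.
- recognise(camera, target): "bbox" ([left, top, right, bottom] in pixels, round what is visible of it).
The state is a dict: "time": time; "q": joint angles; "dq": joint speeds; "effort": joint torques, N m; "eef_pos": TCP position; "tcp_rot": TCP orientation; "wrist_force": force on the tool from outside, world axes, zero at the start; "ft_torque": the same for the moment, N m; "finger_gap": finger opening in m; "grasp_force": force on a finger pad.
Only numpy, scipy, OpenCV 4.12 (cv2) and the standard library are available. Lean on these libraries where they do the work, as an engineer would, in place of code of your own. Each camera call takes 0.05 s, during which the arm holds its last target. There are 200 camera calls.

## Working session

There is one attempt and no reset: what is moved stays moved. The work goes in short steps, Python scripts to look and compute and a tool call to move; the robot and the scene stay as the last step left them, time stands still between calls to the robot, and variables do not carry over. Pictures are saved under pics/ and viewed, at most 14 in all, crops included, and the job is handed in when it is done.

Besides the shell and the picture viewer there is one more tool, called after "Emit:" by a JSON object that holds its "fn" and its "kwargs", one argument or row to a line. arm_command: Moves the arm, as the interface text tells. Its arguments: {"type":"object","properties":{"commands":{"type":"array","items":{"type":"number","minimum":-1,"maximum":1}},"force":{"type":"number"}},"required":["commands"]}

```bash
mkdir -p pics
cat > h.py <<'E'
from workcell import *
import numpy as np, cv2
from scipy.spatial.transform import Rotation as R
def snap(n,f=None):
    s=sense(); d=snapshot(n)
    if 'mount' in d:
        T=np.eye(4);T[:3,:3]=R.from_quat(s['tcp_rot']).as_matrix();T[:3,3]=s['eef_pos'];d['pose']=T@d['mount']
    if f: cv2.imwrite('pics/'+f,cv2.cvtColor(d['pixels'],cv2.COLOR_RGB2BGR))
    return d
def K(d): return np.array([[d['fx'],0,d['cx']],[0,d['fy'],d['cy']],[0,0,1.]])
def ray(d,uv):
    p=cv2.undistortPoints(np.array([[uv]],float),K(d),np.array(d['D'],float))[0,0]
    return d['pose'][:3,3],d['pose'][:3,:3]@np.array([p[0],-p[1],-1])
def atz(d,uv,z):
    o,v=ray(d,uv);return o+v*(z-o[2])/v[2]
def proj(d,P):
    P=np.atleast_2d(P);q=(P-d['pose'][:3,3])@d['pose'][:3,:3]*[1,-1,-1]
    return cv2.projectPoints(q,np.zeros(3),np.zeros(3),K(d),np.array(d['D'],float))[0][:,0]
E
python3 - <<'E'
from h import *
np.set_printoptions(precision=3,suppress=True)
ims=[]
for n in('scene','side','wrist'):
    d=snap(n,n+'0.png');print(n,d['pose'][:3,3],-d['pose'][:3,2],d['fx'],d['D'])
    if n!='wrist':
        for t in('face_mill','end_mill','drill_chuck','countersink','datum_pin','magazine','sleeve_face_mill'):
            for r in recognise(n,t)[:6]: print(t,np.round(r['bbox']),round(r['p'],2))
    
print(sense())
E
```

```text
scene [-0.059  0.759  0.908] [ 0.392 -0.661 -0.64 ] 447.47725279257946 [-0.179  0.     0.     0.     0.   ]
face_mill [260. 138. 275. 156.] 0.61
end_mill [252. 150. 264. 172.] 0.7
countersink [274. 118. 281. 140.] 0.69
countersink [307. 133. 324. 160.] 0.65
countersink [286. 103. 296. 135.] 0.63
magazine [ 93. 256. 148. 331.] 0.81
magazine [104. 289. 113. 301.] 0.69
sleeve_face_mill [267. 152. 280. 164.] 0.6
side [ 0.361 -1.215  0.556] [ 0.101  0.918 -0.384] 375.38083481766154 [-0.092  0.     0.     0.     0.   ]
face_mill [263. 201. 283. 225.] 0.6
end_mill [260. 191. 274. 218.] 0.64
end_mill [250. 150. 285. 194.] 0.22
drill_chuck [269. 210. 288. 239.] 0.68
countersink [222. 227. 241. 272.] 0.75
countersink [276. 220. 301. 252.] 0.73
countersink [297. 252. 322. 304.] 0.71
countersink [271. 242. 305. 260.] 0.43
countersink [267. 231. 279. 241.] 0.31
datum_pin [253. 150. 284. 190.] 0.67
datum_pin [253. 213. 265. 220.] 0.24
magazine [251. 149. 286. 192.] 0.68
magazine [270. 244. 306. 260.] 0.28
sleeve_face_mill [258. 220. 273. 230.] 0.64
sleeve_face_mill [253. 148. 285. 190.] 0.59
sleeve_face_mill [266. 230. 279. 241.] 0.27
wrist [0.078 0.55  0.375] [ 0.284 -0.081 -0.955] 327.1672369490621 [0.027 0.    0.    0.    0.   ]
{'time': 0.85, 'q': array([ 1.191,  0.087,  1.371, -0.   ,  1.684, -0.103]), 'dq': array([-0.   , -0.   , -0.001,  0.   ,  0.001,  0.002]), 'effort': array([ -0.001, -35.171, -31.345,  -0.   ,   0.   ,   0.   ]), 'eef_pos': array([0.15 , 0.529, 0.231]), 'tcp_rot': array([0.138, 0.99 , 0.   , 0.   ]), 'wrist_force': array([-0.082,  0.408, -0.19 ]), 'ft_torque': array([ 0.031,  0.04 , -0.018]), 'grasp_force': 0.0, 'finger_gap': 0.08547731587673874}
```

View pics/scene0.png

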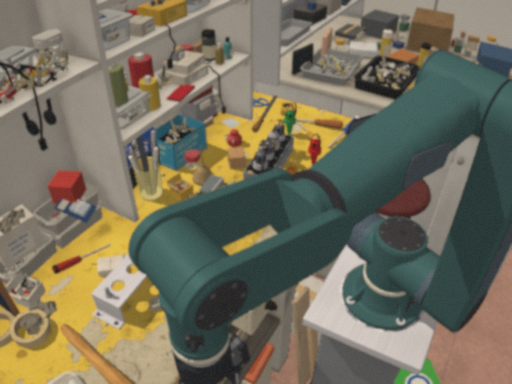

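View pics/side0.png

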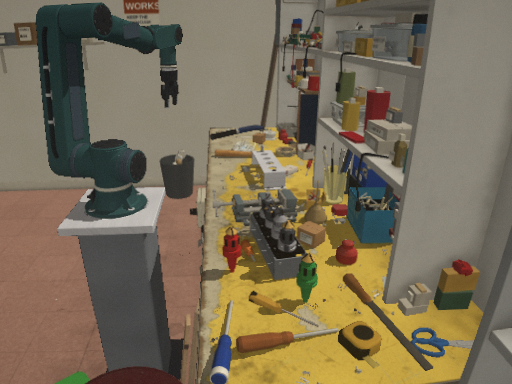

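The side view shows the rack row from far (left) to near: (267,204), (273,213), (279,225), (288,237). The red (231,250) and green (307,280) decoys stand outside it. The magazine is at about (268,170). Now I'll compute rough positions.

Run:
```python
from h import *
np.set_printoptions(precision=3,suppress=True)
d=snap('scene'); 
for uv in [(258,152),(267,139),(277,122),(291,107)]: print('scene top',atz(d,uv,.13))
for uv in [(120,258),(98,318)]: print('mag',atz(d,uv,.064))
d=snap('side')
for uv in [(267,192),(273,202),(279,211),(288,222)]: print('side top',atz(d,uv,.13))
for uv in [(254,151),(277,150),(262,187),(285,186)]: print('mag',atz(d,uv,.064))
a=cv2.imread('pics/side0.png')[140:280,200:340]; cv2.imwrite('pics/c1.png',cv2.resize(a,None,fx=4,fy=4,interpolation=2))
w=snap('wrist','wrist1.png')
```

```text
scene top [ 0.492 -0.228  0.13 ]
scene top [ 0.503 -0.306  0.13 ]
scene top [ 0.525 -0.416  0.13 ]
scene top [ 0.53  -0.534  0.13 ]
mag [0.612 0.276 0.064]
mag [0.53  0.442 0.064]
side top [ 0.498 -0.23   0.13 ]
side top [ 0.506 -0.3    0.13 ]
side top [ 0.513 -0.356  0.13 ]
side top [ 0.525 -0.418  0.13 ]
mag [0.522 0.389 0.064]
mag [0.627 0.397 0.064]
mag [ 0.508 -0.033  0.064]
mag [ 0.588 -0.03   0.064]
```

View pics/c1.png

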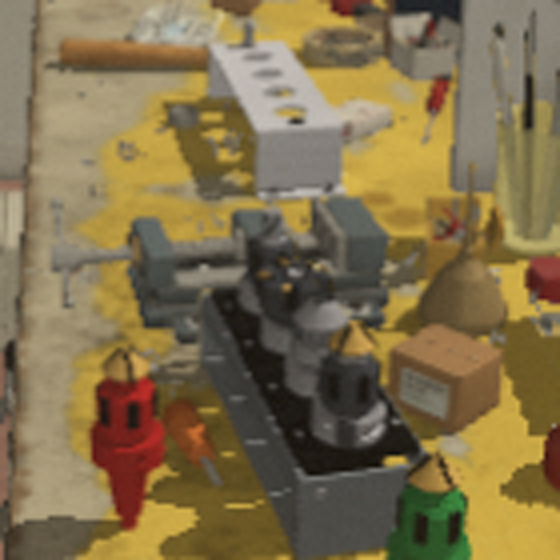

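View pics/wrist0.png

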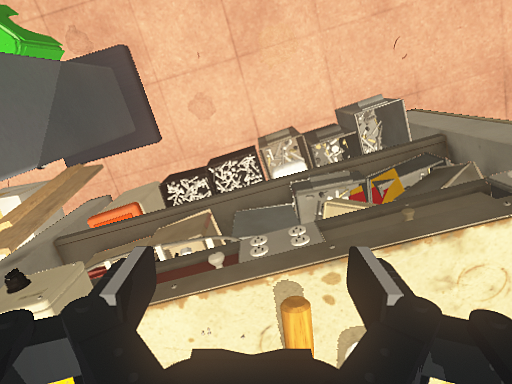

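Rack order left to right: end mill (crop 268,225), face mill (285,270), drill chuck (315,330) and countersink (350,380, brass tip on a dark nut, in a black sleeve). The red (125,430) and green (430,520) ones are decoys. The datum pin stands at crop (247,35), the +y end. Next I'll take the wrist camera over the magazine.

Emit:
{"fn": "arm_command", "kwargs": {
  "commands": [-1, -0.3, -0.1, 0, 0, 0, -1, -1, -0.3, -0.1, 0, 0, 0, -1, -1, -0.3, -0.1, 0, 0, 0, -1, -1, -0.3, -0.1, 0, 0, 0, -1, -1, -0.3, -0.1, 0, 0, 0, -1]
}}

```text
time: 1.5
eef_pos: [0.3303, 0.4141, 0.252]
tcp_rot: [0.141, 0.99, 0.0, 0.001]
wrist_force: [-0.3, 0.2, -0.6]
finger_gap: 0.0854
grasp_force: 0.0
```

Emit:
{"fn": "arm_command", "kwargs": {
  "commands": [-1, -0.3, -0.1, 0, 0, -0.18, -1, -1, -0.3, -0.1, 0, 0, -0.18, -1, -1, -0.3, -0.1, 0, 0, -0.18, -1, -1, -0.3, -0.1, 0, 0, -0.18, -1, -1, -0.3, -0.1, 0, 0, -0.18, -1]
}}

```text
time: 2.0
eef_pos: [0.5053, 0.302, 0.2711]
tcp_rot: [-0.001, 1.0, -0.0, 0.0]
wrist_force: [-0.3, 1.2, -0.4]
finger_gap: 0.0858
grasp_force: 0.0
```

Emit:
{"fn": "arm_command", "kwargs": {
  "commands": [-0.35, -0.2, 0, 0, 0, 0, -1, -0.35, -0.2, 0, 0, 0, 0, -1, -0.35, -0.2, 0, 0, 0, 0, -1, -0.35, -0.2, 0, 0, 0, 0, -1]
}}

```text
time: 2.4
eef_pos: [0.5721, 0.2654, 0.2706]
tcp_rot: [-0.003, 1.0, 0.0, -0.001]
wrist_force: [-0.9, -0.4, 0.5]
finger_gap: 0.0856
grasp_force: 0.0
```

Run:
```python
from h import *
np.set_printoptions(precision=3,suppress=True)
w=snap('wrist','w2.png');s=sense();print(s['time'],s['eef_pos'],s['tcp_rot'],s['dq'],w['pose'])
np.savez('w2.npz',pose=w['pose'])
for r in recognise('wrist','magazine')+recognise('wrist','datum_pin'): print(r)
```

```text
2.45 [0.572 0.266 0.271] [-0.004  1.     0.    -0.001] [ 0.016 -0.017  0.006 -0.007 -0.001 -0.004] [[-0.005 -0.956 -0.293  0.497]
 [ 1.    -0.005 -0.002  0.265]
 [ 0.001 -0.293  0.956  0.414]
 [ 0.     0.     0.     1.   ]]
{'bbox': [103.5, 96.0, 375.0, 201.0], 'p': 0.81}
{'bbox': [352.5, 141.0, 370.3, 155.7], 'p': 0.67}
```

View pics/w2.png

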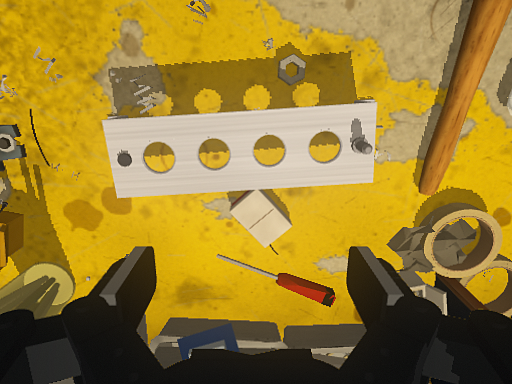

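Picture: the magazine is clear, with holes near (159,157), (214,153), (269,150) and (325,146). The datum pin is at (363,145), which is the +y end, so pocket one is the hole at (325,146). Next I'll fit the pose.

```bash
cat > mag.py <<'E'
from h import *
from scipy.optimize import least_squares
def magfit(d,im,guess):
    # deck segmentation: grey, bright
    hsv=cv2.cvtColor(im,cv2.COLOR_BGR2HSV)
    m=((hsv[...,1]<60)&(hsv[...,2]>120)).astype(np.uint8)
    c=[]
    for g in guess:
        g=np.array(g,int); r=27
        sub=(1-m)[g[1]-r:g[1]+r,g[0]-r:g[0]+r].astype(np.uint8)
        n,l,st,ce=cv2.connectedComponentsWithStats(sub)
        k=l[r,r]
        cn,_=cv2.findContours((l==k).astype(np.uint8),0,1)
        cn=max(cn,key=len); h=cv2.convexHull(cn)
        (x,y),(a,b),t=cv2.fitEllipse(h)
        c.append((x+g[0]-r,y+g[1]-r));print(np.round(c[-1],1),round(a,1),round(b,1))
    P=np.array([atz(d,q,.064)[:2] for q in c]); print(P)
    ys=np.array([-.09,-.03,.03,.09])
    f=lambda p:(p[:2]+np.outer(ys,[-np.sin(p[2]),np.cos(p[2])])-P).ravel()
    s=least_squares(f,[.56,.25,0]); print('mag',s.x,s.fun*1000); return s.x
E
python3 - <<'E'
from mag import *
np.set_printoptions(precision=4,suppress=True)
d=snap('wrist'); im=cv2.imread('pics/w2.png')
x=magfit(d,im,[(159,157),(214,153),(269,150),(325,146)])
c,s=np.cos(x[2]),np.sin(x[2]);M=np.array([[c,-s],[s,c]])
P=[]
for y in(-.09,-.03,.03,.09):
    for a in np.linspace(0,6.28,40):P.append([*(x[:2]+M@[.017*np.cos(a),y+.017*np.sin(a)]),.064])
for u,v in((-.043,-.143),(.043,-.143),(.043,.143),(-.043,.143)):P.append([*(x[:2]+M@[u,v]),.064])
P.append([*(x[:2]+M@[0,.126]),.094])
im2=cv2.resize(im,None,fx=2.5,fy=2.5)
for q in proj(d,np.array(P)): cv2.circle(im2,tuple(np.int32(q*2.5+1)),1,(0,0,255),-1)
cv2.imwrite('pics/o2.png',im2[200:540,220:1000])
E
```

```text
[158.8 156.7] 29.7 32.3
[213.8 153.2] 30.4 31.8
[268.7 149.6] 30.8 31.5
[324.2 146.3] 30.4 32.6
[[0.5696 0.166 ]
 [0.5651 0.2259]
 [0.5608 0.2856]
 [0.5567 0.3454]]
mag [0.563  0.2557 0.0717] [-0.067  -0.0722  0.0457 -0.1285  0.1375  0.0842 -0.1162  0.1165]
```

View pics/o2.png

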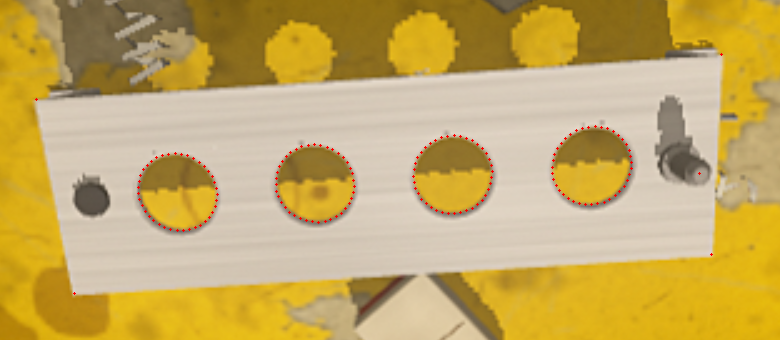

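The fit matches the overlay to within a pixel. Next I'll move over the rack.

Emit:
{"fn": "arm_command", "kwargs": {
  "commands": [0.2, -1, 0, 0, 0, 0, -1, 0.2, -1, 0, 0, 0, 0, -1, 0.2, -1, 0, 0, 0, 0, -1, 0.2, -1, 0, 0, 0, 0, -1, 0.2, -1, 0, 0, 0, 0, -1]
}}

```text
time: 3.1
eef_pos: [0.5323, 0.0607, 0.2724]
tcp_rot: [-0.0, 1.0, -0.001, 0.001]
wrist_force: [0.1, 0.1, -0.3]
finger_gap: 0.0855
grasp_force: 0.0
```

Emit:
{"fn": "arm_command", "kwargs": {
  "commands": [0, -1, 0, 0, 0, 0, -1, 0, -1, 0, 0, 0, 0, -1, 0, -1, 0, 0, 0, 0, -1, 0, -1, 0, 0, 0, 0, -1]
}}

```text
time: 3.5
eef_pos: [0.5349, -0.1355, 0.2719]
tcp_rot: [-0.004, 1.0, 0.0, 0.001]
wrist_force: [0.8, 0.3, -1.0]
finger_gap: 0.0852
grasp_force: 0.0
```

Emit:
{"fn": "arm_command", "kwargs": {
  "commands": [0, -0.95, 0, 0, 0, 0, -1, 0, -0.95, 0, 0, 0, 0, -1, 0, -0.95, 0, 0, 0, 0, -1, 0, -0.95, 0, 0, 0, 0, -1, 0, -0.95, 0, 0, 0, 0, -1, 0, -0.95, 0, 0, 0, 0, -1]
}}

```text
time: 4.1
eef_pos: [0.5364, -0.3249, 0.2709]
tcp_rot: [-0.003, 1.0, 0.001, -0.0]
wrist_force: [0.7, -0.4, 0.6]
finger_gap: 0.0859
grasp_force: 0.0
```

Run:
```python
from h import *
np.set_printoptions(precision=3,suppress=True)
w=snap('wrist','w3.png');s=sense();print(s['time'],s['eef_pos'],s['tcp_rot'],s['q'])
for t in('face_mill','end_mill','drill_chuck','countersink','sleeve_face_mill'):
  for r in recognise('wrist',t): print(t,r)
im=cv2.imread('pics/w3.png');cv2.imwrite('pics/w3b.png',cv2.resize(im,(800,600),interpolation=2))
```

```text
4.15 [ 0.537 -0.324  0.271] [-0.004  1.     0.001  0.   ] [-0.634  0.258  1.095  0.001  1.788 -2.212]
face_mill {'bbox': [246.2, 107.0, 299.9, 164.1], 'p': 0.69}
drill_chuck {'bbox': [187.5, 116.0, 234.7, 164.4], 'p': 0.96}
countersink {'bbox': [117.2, 0.0, 173.6, 29.5], 'p': 0.94}
countersink {'bbox': [1.4, 142.4, 73.5, 190.5], 'p': 0.83}
countersink {'bbox': [122.4, 123.6, 178.4, 175.7], 'p': 0.64}
countersink {'bbox': [239.4, 91.2, 295.3, 166.0], 'p': 0.46}
sleeve_face_mill {'bbox': [239.8, 89.7, 297.2, 169.9], 'p': 0.63}
```

View pics/w3b.png

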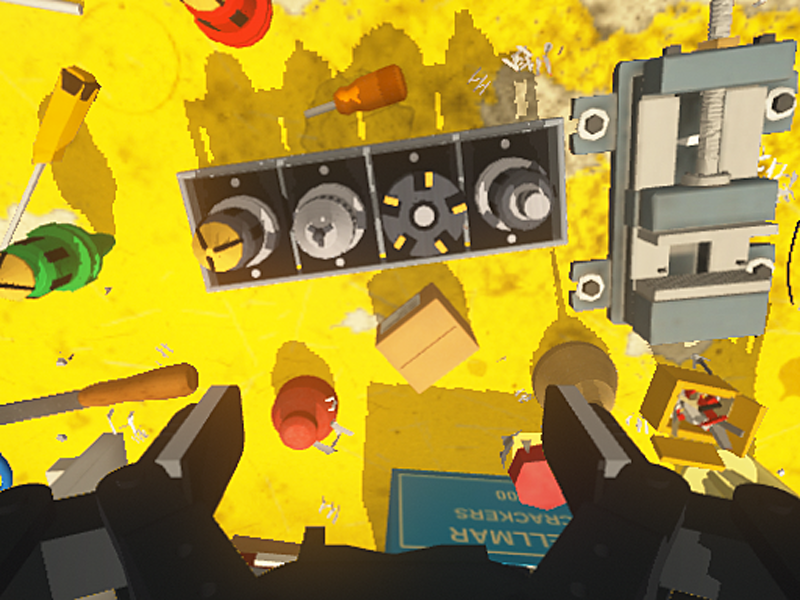

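Picture: the image's right is +y, so left to right in the rack: end mill (531,204), face mill (424,215), drill chuck (322,236), countersink (225,245, brass on a dark nut in the black sleeve). The red (232,15) and green (50,260) look-alikes lie outside the rack. Next I'll fit the row.

Run:
```python
from h import *
from scipy.optimize import least_squares
np.set_printoptions(precision=4,suppress=True)
d=snap('wrist');f=.64
obs=[((531,204),.136,.09),((424,215),.114,.03),((235,183),.064,None),((256,272),.064,None),((506,147),.064,None),((511,238),.064,None)]
W=[atz(d,(u*f,v*f),z) for (u,v),z,_ in obs]
print(W[0],W[1],'mid',(W[2]+W[3])/2,(W[4]+W[5])/2,np.linalg.norm(W[2]-W[3]),np.linalg.norm(W[4]-W[5]))
ys=np.array([.09,.03,-.09,.09]);P=np.array([W[0],W[1],(W[2]+W[3])/2,(W[4]+W[5])/2])[:,:2]
r=least_squares(lambda p:(p[:2]+np.outer(ys,[-np.sin(p[2]),np.cos(p[2])])-P).ravel(),[.51,-.32,.14]);x=r.x
print('rack',x,r.fun*1000)
c,s=np.cos(x[2]),np.sin(x[2]);M=np.array([[c,-s],[s,c]]);Q=[]
for i,y in enumerate((.09,.03,-.03,-.09)):
    ax=x[:2]+M@[0,y];print(ax)
    for rad,z in((.023,.080),([.007,.025,.003,.0145][i],[.136,.114,.14,.12][i])):
        for a in np.linspace(0,6.28,40):Q.append([*(ax+rad*np.array([np.cos(a),np.sin(a)])),z])
im=cv2.resize(cv2.imread('pics/w3.png'),None,fx=3,fy=3,interpolation=2)
for q in proj(d,np.array(Q)): cv2.circle(im,tuple(np.int32(q*3+1)),1,(0,0,255),-1)
cv2.imwrite('pics/o3.png',im[210:570,330:1110])
```

```text
[ 0.4962 -0.2489  0.136 ] [ 0.5058 -0.3053  0.114 ] mid [ 0.5237 -0.425   0.064 ] [ 0.4984 -0.2453  0.064 ] 0.06243867223746161 0.061108534589808125
rack [ 0.5104 -0.3358  0.1469] [ 1.0194  2.1487  0.2509 -0.8567 -0.0667  0.1715 -1.2035 -1.4635]
[ 0.4972 -0.2468]
[ 0.506  -0.3061]
[ 0.5148 -0.3655]
[ 0.5236 -0.4248]
```

View pics/o3.png

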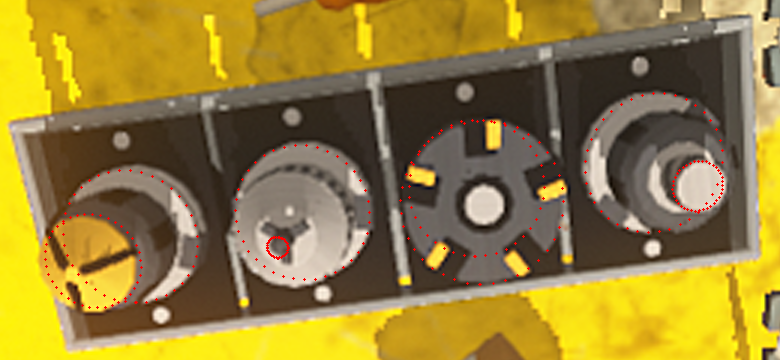

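The overlay fits to about 1–2 mm, so I'll turn and move over the end mill.

```bash
cat > go.py <<'E'
import sys; from h import *
# usage: go.py x y z yaw_deg(tool y)
x,y,z,a=map(float,sys.argv[1:5]); a=np.radians(a); s=sense()
C=R.from_quat(s['tcp_rot'])
T=R.from_matrix(np.array([[-np.sin(a),np.cos(a),0],[np.cos(a),np.sin(a),0],[0,0,-1]]).T if 0 else np.column_stack([[-np.sin(a),np.cos(a),0],[np.cos(a),np.sin(a),0],[0,0,-1]]))
dp=C.inv().apply(np.array([x,y,z])-s['eef_pos'])/.2; r=(C.inv()*T).as_rotvec()/(np.pi/2)
print('shift',np.round(dp,3),'turn',np.round(r,3),'t',s['time'],'at',np.round(s['eef_pos'],4),'gap',round(s['finger_gap'],4),'F',round(s['grasp_force'],1),np.round(s['wrist_force'],1),'q',np.round(s['q'],2))
E
python3 go.py .497 -.247 .19 8.4
```

```text
shift [0.194 0.388 0.409] turn [0.    0.001 0.912] t 4.45 at [ 0.5364 -0.3242  0.2718] gap 0.0854 F 0.0 [-0.8  0.2  0.2] q [-0.63  0.26  1.1   0.    1.79 -2.21]
```

Emit:
{"fn": "arm_command", "kwargs": {
  "commands": [0.2, 0.38, 0.3, 0, 0, 0.65, -1, 0.2, 0.38, 0.3, 0, 0, 0.65, -1, 0.2, 0.38, 0.3, 0, 0, 0.65, -1, 0.2, 0.38, 0.3, 0, 0, 0.65, -1, 0.2, 0.38, 0.3, 0, 0, 0.65, -1, 0.2, 0.38, 0.3, 0, 0, 0.65, -1, 0.2, 0.38, 0.3, 0, 0, 0.65, -1, 0.2, 0.38, 0.3, 0, 0, 0.65, -1]
}}

```text
time: 5.25
eef_pos: [0.4956, -0.2492, 0.2116]
tcp_rot: [0.486, 0.874, 0.0, 0.0]
wrist_force: [-0.1, -0.1, -0.5]
finger_gap: 0.0852
grasp_force: 0.0
```

```bash
python3 go.py .497 -.247 .19 8.4
```

```text
shift [0.006 0.011 0.108] turn [0.    0.    0.261] t 5.25 at [ 0.4956 -0.2492  0.2116] gap 0.0852 F 0.0 [-0.1 -0.1 -0.5] q [-0.57  0.1   1.39  0.    1.65 -1.12]
```

Emit:
{"fn": "arm_command", "kwargs": {
  "commands": [0.006, 0.011, 0.1, 0, 0, 0.261, -1, 0.006, 0.011, 0.1, 0, 0, 0.261, -1, 0.006, 0.011, 0.1, 0, 0, 0.261, -1, 0.006, 0.011, 0.1, 0, 0, 0.261, -1, 0.006, 0.011, 0.1, 0, 0, 0.261, -1]
}}

```text
time: 5.75
eef_pos: [0.4969, -0.2474, 0.1915]
tcp_rot: [0.652, 0.758, 0.0, 0.0]
wrist_force: [0.7, -0.3, -0.1]
finger_gap: 0.0855
grasp_force: 0.0
```

```bash
python3 go.py .497 -.247 .081 8.4
python3 - <<'E'
from h import *
d=snap('wrist','w4.png');x=np.array([.5104,-.3358,.1469])
c,s=np.cos(x[2]),np.sin(x[2]);M=np.array([[c,-s],[s,c]]);Q=[]
for i,y in enumerate((.09,.03,-.03,-.09)):
    ax=x[:2]+M@[0,y]
    for rad,z in((.023,.080),([.007,.025,.003,.0145][i],[.136,.114,.14,.12][i])):
        for a in np.linspace(0,6.28,40):Q.append([*(ax+rad*np.array([np.cos(a),np.sin(a)])),z])
im=cv2.resize(cv2.imread('pics/w4.png'),None,fx=1.56,fy=1.56,interpolation=2)
for q in proj(d,np.array(Q)): cv2.circle(im,tuple(np.int32(q*1.56+1)),1,(0,0,255),-1)
cv2.imwrite('pics/o4.png',im)
E
```

```text
shift [0.002 0.    0.552] turn [0.    0.    0.002] t 5.75 at [ 0.4969 -0.2474  0.1915] gap 0.0855 F 0.0 [ 0.7 -0.3 -0.1] q [-0.56  0.11  1.43  0.    1.61 -0.71]
```

View pics/o4.png

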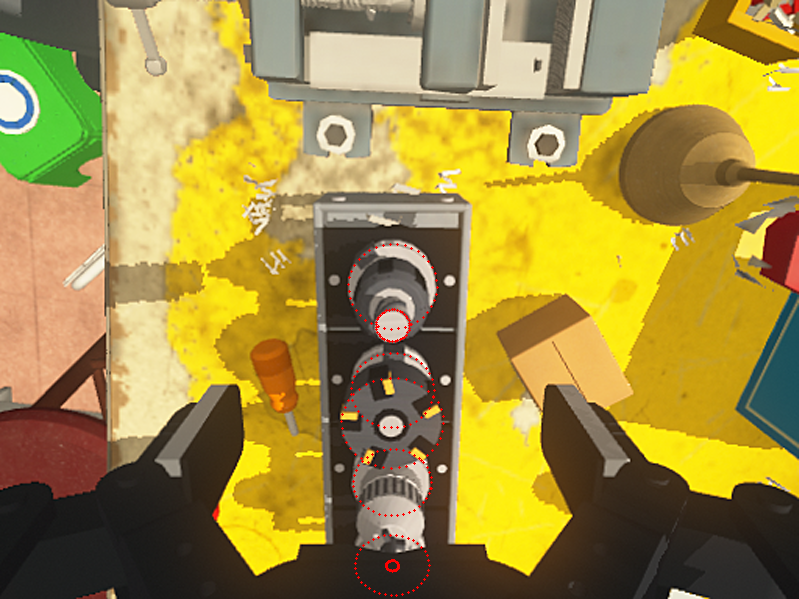

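The overlay agrees in the grasp orientation. Next I'll descend on the end mill, grip it, and lift.

Emit:
{"fn": "arm_command", "kwargs": {
  "commands": [0, 0, 0.2, 0, 0, 0, -1, 0, 0, 0.4, 0, 0, 0, -1, 0, 0, 0.5, 0, 0, 0, -1, 0, 0, 0.55, 0, 0, 0, -1, 0, 0, 0.55, 0, 0, 0, -1],
  "force": 60
}}

```text
time: 6.3
eef_pos: [0.4961, -0.2471, 0.08]
tcp_rot: [0.653, 0.757, -0.0, -0.001]
wrist_force: [0.6, -0.5, -0.5]
finger_gap: 0.0853
grasp_force: 0.0
```

Emit:
{"fn": "arm_command", "kwargs": {
  "commands": [0, 0, 0, 0, 0, 0, 1, 0, 0, 0, 0, 0, 0, 1, 0, 0, 0, 0, 0, 0, 1, 0, 0, 0, 0, 0, 0, 1, 0, 0, 0, 0, 0, 0, 1, 0, 0, 0, 0, 0, 0, 1, 0, 0, 0, 0, 0, 0, 1, 0, 0, 0, 0, 0, 0, 1]
}}

```text
time: 7.1
eef_pos: [0.4976, -0.2481, 0.0831]
tcp_rot: [0.654, 0.757, 0.0, 0.001]
wrist_force: [-1.0, 0.1, 5.9]
finger_gap: 0.0344
grasp_force: 60.5
```

```bash
python3 go.py .5566 .3455 .22 4.1
```

```text
shift [ 2.892  0.725 -0.689] turn [0.001 0.001 0.047] t 7.1 at [ 0.4976 -0.2481  0.0831] gap 0.0344 F 60.5 [-1.   0.1  5.9] q [-0.56  0.17  1.57 -0.    1.39 -0.71]
```

Emit:
{"fn": "arm_command", "kwargs": {
  "commands": [0, 0, -0.05, 0, 0, 0, 1, 0, 0, -0.15, 0, 0, 0, 1, 0, 0, -0.3, 0, 0, 0, 1, 0, 0, -0.5, 0, 0, 0, 1, 0, 0, -0.7, 0, 0, 0, 1, 0, 0, -0.7, 0, 0, 0, 1]
}}

```text
time: 7.7
eef_pos: [0.4992, -0.2489, 0.2282]
tcp_rot: [0.654, 0.757, 0.001, 0.006]
wrist_force: [0.9, -0.0, -2.5]
finger_gap: 0.0344
grasp_force: 60.4
```

```bash
python3 go.py .5566 .3455 .22 4.1
```

```text
shift [2.899 0.716 0.025] turn [0.006 0.005 0.047] t 7.7 at [ 0.4992 -0.2489  0.2282] gap 0.0344 F 60.4 [ 0.9 -0.  -2.5] q [-0.56  0.1   1.37  0.    1.67 -0.71]
```

Emit:
{"fn": "arm_command", "kwargs": {
  "commands": [0.2, 0.05, 0, 0, 0, 0, 1, 0.45, 0.11, 0, 0, 0, 0, 1, 0.7, 0.17, 0, 0, 0, 0, 1, 0.95, 0.24, 0, 0, 0, 0, 1, 0.95, 0.24, 0, 0, 0, 0, 1]
}}

```text
time: 8.2
eef_pos: [0.5157, -0.0465, 0.2187]
tcp_rot: [0.651, 0.759, 0.001, -0.003]
wrist_force: [-0.0, -0.3, -4.4]
finger_gap: 0.0341
grasp_force: 60.5
```

Emit:
{"fn": "arm_command", "kwargs": {
  "commands": [0.2, 0.05, 0, 0, 0, 0.02, 1, 0.45, 0.11, 0, 0, 0, 0.03, 1, 0.7, 0.17, 0, 0, 0, 0.047, 1, 0.95, 0.24, 0, 0, 0, 0.047, 1, 0.95, 0.24, 0, 0, 0, 0.047, 1]
}}

```text
time: 8.7
eef_pos: [0.5355, 0.1476, 0.2185]
tcp_rot: [0.679, 0.734, -0.0, -0.003]
wrist_force: [0.9, -0.7, -4.3]
finger_gap: 0.0345
grasp_force: 60.8
```

```bash
python3 go.py .5566 .3455 .2 4.1
```

```text
shift [0.978 0.184 0.095] turn [-0.003 -0.002  0.005] t 8.7 at [0.5355 0.1476 0.2185] gap 0.0345 F 60.8 [ 0.9 -0.7 -4.3] q [0.16 0.1  1.38 0.   1.66 0.09]
```

Emit:
{"fn": "arm_command", "kwargs": {
  "commands": [0.25, 0.05, 0, 0, 0, 0, 1, 0.5, 0.09, 0, 0, 0, 0, 1, 0.75, 0.14, 0, 0, 0, 0, 1, 0.95, 0.18, 0, 0, 0, 0, 1, 0.98, 0.18, 0, 0, 0, 0, 1, 0.98, 0.18, 0, 0, 0, 0, 1, 0.98, 0.18, 0, 0, 0, 0, 1]
}}

```text
time: 9.4
eef_pos: [0.5583, 0.3389, 0.2197]
tcp_rot: [0.682, 0.732, -0.002, -0.0]
wrist_force: [0.2, 0.9, -3.7]
finger_gap: 0.0349
grasp_force: 61.1
```

```bash
python3 go.py .5566 .3455 .083 4.1
python3 - <<'E'
from h import *
d=snap('wrist','w5.png');x=np.array([.563,.2557,.0717])
c,s=np.cos(x[2]),np.sin(x[2]);M=np.array([[c,-s],[s,c]]);Q=[]
for y in (.09,.03,-.03,-.09):
    for a in np.linspace(0,6.28,40):Q.append([*(x[:2]+M@[.017*np.cos(a),y+.017*np.sin(a)]),.064])
dz=sense()['eef_pos'][2]-.083
for z,r in((.012,.0085),(.136,.007)):
  for a in np.linspace(0,6.28,40): Q.append([*(sense()['eef_pos'][:2]+r*np.array([np.cos(a),np.sin(a)])),z+dz])
im=cv2.resize(cv2.imread('pics/w5.png'),None,fx=1.56,fy=1.56,interpolation=2)
for q in proj(d,np.array(Q)): cv2.circle(im,tuple(np.int32(q*1.56+1)),1,(0,0,255),-1)
cv2.imwrite('pics/o5.png',im)
E
```

```text
shift [ 0.035 -0.005  0.683] turn [-0.002  0.001 -0.   ] t 9.4 at [0.5583 0.3389 0.2197] gap 0.0349 F 61.1 [ 0.2  0.9 -3.7] q [ 0.46  0.32  1.11 -0.    1.71  0.39]
```

View pics/o5.png

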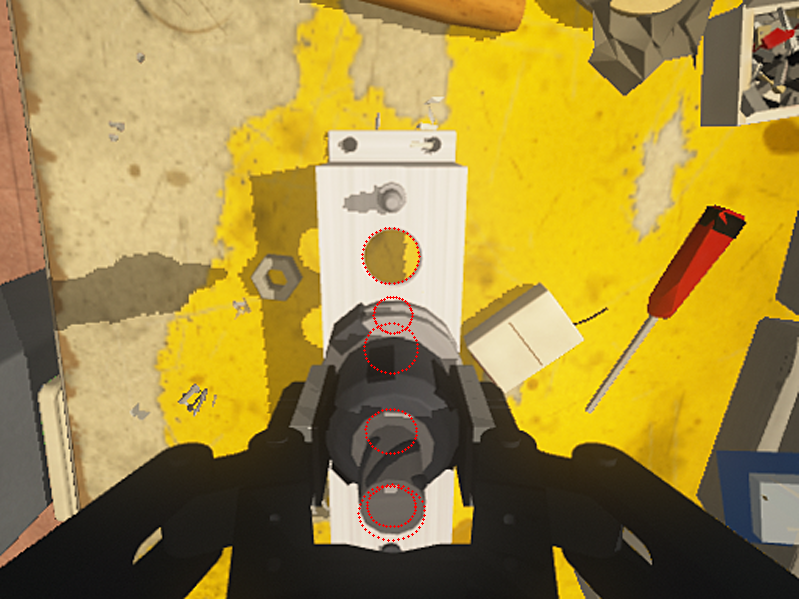

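Picture: hole 1 matches its predicted circle (392,256), and the held end mill is centred between the fingers. Lowering now.

Emit:
{"fn": "arm_command", "kwargs": {
  "commands": [0.035, 0, 0, 0, 0, 0, 1, 0.035, -0.005, 0.15, 0, 0, 0, 1, 0.035, -0.005, 0.3, 0, 0, 0, 1, 0.035, -0.005, 0.35, 0, 0, 0, 1, 0.035, -0.005, 0.35, 0, 0, 0, 1, 0.035, -0.005, 0.35, 0, 0, 0, 1]
}}

```text
time: 10.05
eef_pos: [0.5577, 0.3474, 0.1528]
tcp_rot: [0.681, 0.732, 0.001, 0.0]
wrist_force: [0.7, -0.2, -4.2]
finger_gap: 0.0345
grasp_force: 61.1
```

```bash
python3 go.py .5566 .3455 .083 4.1
```

```text
shift [-0.009 -0.007  0.349] turn [ 0.001 -0.001 -0.   ] t 10.05 at [0.5577 0.3474 0.1528] gap 0.0345 F 61.1 [ 0.7 -0.2 -4.2] q [0.47 0.35 1.21 0.   1.58 0.4 ]
```

Emit:
{"fn": "arm_command", "kwargs": {
  "commands": [-0.005, -0.005, 0.08, 0, 0, 0, 1, -0.005, -0.005, 0.16, 0, 0, 0, 1, -0.005, -0.005, 0.22, 0, 0, 0, 1, -0.005, -0.005, 0.27, 0, 0, 0, 1, -0.005, -0.005, 0.3, 0, 0, 0, 1, -0.005, -0.005, 0.32, 0, 0, 0, 1, -0.005, -0.005, 0.34, 0, 0, 0, 1, -0.005, -0.005, 0.34, 0, 0, 0, 1]
}}

```text
time: 10.85
eef_pos: [0.5564, 0.3456, 0.0833]
tcp_rot: [0.681, 0.732, -0.0, 0.001]
wrist_force: [-0.1, -2.3, -4.9]
finger_gap: 0.0346
grasp_force: 61.3
```

```bash
python3 go.py .5566 .3455 .083 4.1
```

```text
shift [-0.001  0.001  0.002] turn [ 0.     0.001 -0.   ] t 10.85 at [0.5564 0.3456 0.0833] gap 0.0346 F 61.3 [-0.1 -2.3 -4.9] q [ 0.47  0.39  1.31 -0.    1.45  0.4 ]
```

Emit:
{"fn": "arm_command", "kwargs": {
  "commands": [0, 0, 0.008, 0, 0, 0, 1, 0, 0, 0.015, 0, 0, 0, 1, 0, 0, 0.015, 0, 0, 0, 1]
}}

```text
time: 11.15
eef_pos: [0.5565, 0.3456, 0.0831]
tcp_rot: [0.681, 0.732, 0.0, 0.001]
wrist_force: [-2.7, -5.7, 5.1]
finger_gap: 0.0342
grasp_force: 61.9
```

Emit:
{"fn": "arm_command", "kwargs": {
  "commands": [0, 0, 0, 0, 0, 0, -1, 0, 0, 0, 0, 0, 0, -1, 0, 0, 0, 0, 0, 0, -1, 0, 0, 0, 0, 0, 0, -1, 0, 0, 0, 0, 0, 0, -1, 0, 0, -0.1, 0, 0, 0, -1, 0, 0, -0.3, 0, 0, 0, -1, 0, 0, -0.5, 0, 0, 0, -1]
}}

```text
time: 11.95
eef_pos: [0.5553, 0.3461, 0.1799]
tcp_rot: [0.681, 0.732, -0.001, -0.001]
wrist_force: [0.0, 0.0, 0.6]
finger_gap: 0.0855
grasp_force: 0.0
```

```bash
python3 go.py .506 -.3061 .22 8.4
```

```text
shift [-3.235 -0.481 -0.196] turn [-0.002  0.001 -0.047] t 11.95 at [0.5553 0.3461 0.1799] gap 0.0855 F 0.0 [0.  0.  0.6] q [0.47 0.34 1.18 0.   1.63 0.4 ]
```

Emit:
{"fn": "arm_command", "kwargs": {
  "commands": [-0.25, -0.04, -0.15, 0, 0, 0, -1, -0.5, -0.08, -0.2, 0, 0, 0, -1, -0.75, -0.11, -0.2, 0, 0, 0, -1, -1, -0.15, -0.2, 0, 0, 0, -1, -1, -0.15, -0.2, 0, 0, 0, -1]
}}

```text
time: 12.45
eef_pos: [0.5403, 0.1403, 0.221]
tcp_rot: [0.683, 0.73, -0.0, 0.001]
wrist_force: [-0.0, 1.4, -0.4]
finger_gap: 0.0856
grasp_force: 0.0
```

Emit:
{"fn": "arm_command", "kwargs": {
  "commands": [-0.25, -0.04, 0, 0, 0, 0, -1, -0.5, -0.08, 0, 0, 0, 0, -1, -0.75, -0.11, 0, 0, 0, 0, -1, -1, -0.15, 0, 0, 0, 0, -1]
}}

```text
time: 12.85
eef_pos: [0.5251, -0.0557, 0.2203]
tcp_rot: [0.681, 0.732, 0.001, 0.0]
wrist_force: [1.1, 0.0, 0.1]
finger_gap: 0.0854
grasp_force: 0.0
```

Emit:
{"fn": "arm_command", "kwargs": {
  "commands": [-0.25, -0.04, 0, 0, 0, -0.02, -1, -0.5, -0.08, 0, 0, 0, -0.04, -1, -0.75, -0.11, 0, 0, 0, -0.047, -1, -1, -0.15, 0, 0, 0, -0.047, -1, -1, -0.15, 0, 0, 0, -0.047, -1]
}}

```text
time: 13.35
eef_pos: [0.5087, -0.2615, 0.2193]
tcp_rot: [0.656, 0.754, -0.001, 0.0]
wrist_force: [0.3, 0.8, -0.3]
finger_gap: 0.0854
grasp_force: 0.0
```

```bash
python3 go.py .506 -.3061 .17 8.4
```

```text
shift [-0.219 -0.044  0.247] turn [-0.001  0.001 -0.005] t 13.35 at [ 0.5087 -0.2615  0.2193] gap 0.0854 F 0.0 [ 0.3  0.8 -0.3] q [-0.57  0.14  1.34 -0.    1.67 -0.71]
```

Emit:
{"fn": "arm_command", "kwargs": {
  "commands": [-0.22, -0.044, 0, 0, 0, -0.005, -1, -0.22, -0.044, 0.25, 0, 0, -0.005, -1, -0.22, -0.044, 0.25, 0, 0, -0.005, -1, -0.22, -0.044, 0.25, 0, 0, -0.005, -1]
}}

```text
time: 13.75
eef_pos: [0.5069, -0.2994, 0.1687]
tcp_rot: [0.65, 0.76, 0.0, -0.002]
wrist_force: [0.2, -0.3, 1.4]
finger_gap: 0.085
grasp_force: 0.0
```

```bash
python3 go.py .506 -.3061 .078 8.4
```

```text
shift [-0.034 -0.009  0.453] turn [-0.002 -0.002  0.005] t 13.75 at [ 0.5069 -0.2994  0.1687] gap 0.085 F 0.0 [ 0.2 -0.3  1.4] q [-0.63  0.2   1.37  0.    1.58 -0.79]
```

Emit:
{"fn": "arm_command", "kwargs": {
  "commands": [-0.034, -0.008, 0, 0, 0, 0, -1, -0.034, -0.008, 0.15, 0, 0, 0, -1, -0.034, -0.008, 0.3, 0, 0, 0, -1, -0.034, -0.008, 0.4, 0, 0, 0, -1, -0.034, -0.008, 0.45, 0, 0, 0, -1, -0.034, -0.008, 0.45, 0, 0, 0, -1]
}}

```text
time: 14.35
eef_pos: [0.5076, -0.3082, 0.0812]
tcp_rot: [0.65, 0.76, 0.0, 0.001]
wrist_force: [0.6, -0.4, -0.1]
finger_gap: 0.085
grasp_force: 0.0
```

Emit:
{"fn": "arm_command", "kwargs": {
  "commands": [0, 0, 0, 0, 0, 0, 1, 0, 0, 0, 0, 0, 0, 1, 0, 0, 0, 0, 0, 0, 1, 0, 0, 0, 0, 0, 0, 1, 0, 0, 0, 0, 0, 0, 1, 0, 0, 0, 0, 0, 0, 1]
}}

```text
time: 14.95
eef_pos: [0.5075, -0.3091, 0.0829]
tcp_rot: [0.651, 0.759, -0.0, 0.002]
wrist_force: [-1.5, -0.3, 6.3]
finger_gap: 0.0487
grasp_force: 63.3
```

```bash
python3 go.py .506 -.3061 .078 8.4
```

```text
shift [ 0.016 -0.005  0.024] turn [0.001 0.002 0.004] t 14.95 at [ 0.5075 -0.3091  0.0829] gap 0.0487 F 63.3 [-1.5 -0.3  6.3] q [-0.64  0.25  1.48 -0.    1.41 -0.8 ]
```

Emit:
{"fn": "arm_command", "kwargs": {
  "commands": [0, 0, -0.05, 0, 0, 0, 1, 0, 0, -0.15, 0, 0, 0, 1, 0, 0, -0.3, 0, 0, 0, 1, 0, 0, -0.5, 0, 0, 0, 1, 0, 0, -0.7, 0, 0, 0, 1, 0, 0, -0.7, 0, 0, 0, 1]
}}

```text
time: 15.55
eef_pos: [0.5091, -0.3097, 0.2277]
tcp_rot: [0.651, 0.759, 0.001, 0.006]
wrist_force: [1.5, -1.0, -3.6]
finger_gap: 0.0485
grasp_force: 63.2
```

Emit:
{"fn": "arm_command", "kwargs": {
  "commands": [0.2, 0.05, 0, 0, 0, 0, 1, 0.45, 0.11, 0, 0, 0, 0, 1, 0.7, 0.17, 0, 0, 0, 0, 1, 0.95, 0.24, 0, 0, 0, 0, 1, 0.95, 0.24, 0, 0, 0, 0, 1]
}}

```text
time: 16.05
eef_pos: [0.5243, -0.1066, 0.2178]
tcp_rot: [0.648, 0.762, 0.001, -0.003]
wrist_force: [-0.8, -0.3, -4.9]
finger_gap: 0.049
grasp_force: 63.2
```

Emit:
{"fn": "arm_command", "kwargs": {
  "commands": [0.2, 0.05, 0, 0, 0, 0.02, 1, 0.45, 0.11, 0, 0, 0, 0.03, 1, 0.7, 0.17, 0, 0, 0, 0.047, 1, 0.95, 0.24, 0, 0, 0, 0.047, 1, 0.95, 0.24, 0, 0, 0, 0.047, 1]
}}

```text
time: 16.55
eef_pos: [0.5423, 0.0879, 0.2177]
tcp_rot: [0.676, 0.737, 0.0, -0.003]
wrist_force: [0.4, -1.4, -5.6]
finger_gap: 0.0486
grasp_force: 63.5
```

```bash
python3 go.py .5609 .2838 .22 4.1
```

```text
shift [ 0.968  0.178 -0.008] turn [-0.002 -0.003  0.01 ] t 16.55 at [0.5423 0.0879 0.2177] gap 0.0486 F 63.5 [ 0.4 -1.4 -5.6] q [ 0.05  0.09  1.39  0.    1.66 -0.03]
```

Emit:
{"fn": "arm_command", "kwargs": {
  "commands": [0.25, 0.05, 0, 0, 0, 0, 1, 0.5, 0.09, 0, 0, 0, 0, 1, 0.75, 0.14, 0, 0, 0, 0.01, 1, 0.95, 0.18, 0, 0, 0, 0.01, 1, 1, 0.18, 0, 0, 0, 0.01, 1, 1, 0.18, 0, 0, 0, 0.01, 1, 1, 0.18, 0, 0, 0, 0.01, 1]
}}

```text
time: 17.25
eef_pos: [0.5631, 0.2829, 0.2186]
tcp_rot: [0.684, 0.729, -0.002, -0.0]
wrist_force: [-0.1, -0.7, -4.4]
finger_gap: 0.0485
grasp_force: 63.8
```

```bash
python3 go.py .5609 .2838 .083 4.1
python3 - <<'E'
from h import *
d=snap('wrist','w6.png');x=np.array([.563,.2557,.0717])
c,s=np.cos(x[2]),np.sin(x[2]);M=np.array([[c,-s],[s,c]]);Q=[]
for y,r,z in ((.03,.017,.064),(.09,.023,.08),(.09,.007,.136)):
    for a in np.linspace(0,6.28,40):Q.append([*(x[:2]+M@[r*np.cos(a),y+r*np.sin(a)]),z])
im=cv2.resize(cv2.imread('pics/w6.png'),None,fx=1.56,fy=1.56,interpolation=2)
for q in proj(d,np.array(Q)): cv2.circle(im,tuple(np.int32(q*1.56+1)),1,(0,0,255),-1)
cv2.imwrite('pics/o6.png',im)
E
```

```text
shift [ 0.007 -0.009  0.678] turn [-0.002  0.001 -0.005] t 17.25 at [0.5631 0.2829 0.2186] gap 0.0485 F 63.8 [-0.1 -0.7 -4.4] q [ 0.38  0.27  1.18 -0.    1.69  0.31]
```

View pics/o6.png

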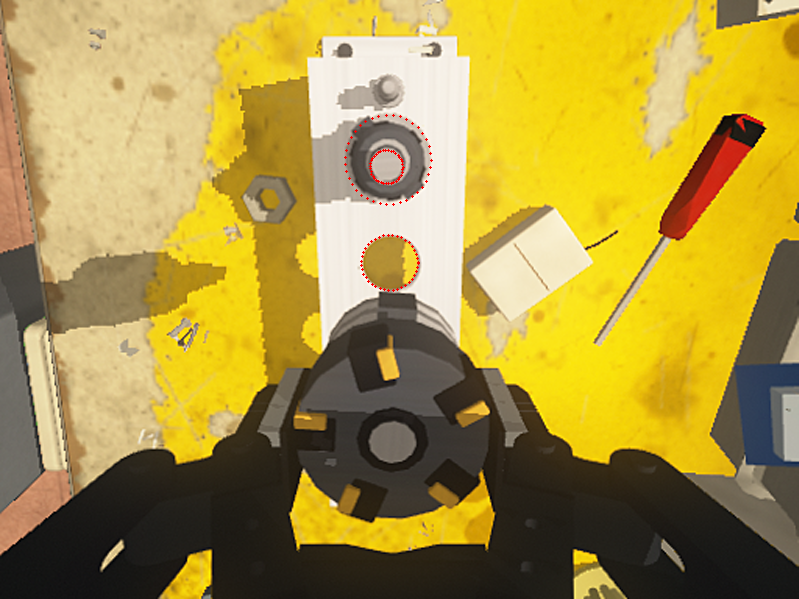

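The end mill sits upright in pocket one, matching the seated prediction at (388,160). Hole 2 is at (391,263). Next I'll lower the face mill.

Emit:
{"fn": "arm_command", "kwargs": {
  "commands": [0.007, -0.009, 0, 0, 0, -0.005, 1, 0.007, -0.009, 0.15, 0, 0, -0.005, 1, 0.007, -0.009, 0.3, 0, 0, -0.005, 1, 0.007, -0.009, 0.35, 0, 0, -0.005, 1, 0.007, -0.009, 0.35, 0, 0, -0.005, 1, 0.007, -0.009, 0.35, 0, 0, -0.005, 1]
}}

```text
time: 17.9
eef_pos: [0.5623, 0.2853, 0.1518]
tcp_rot: [0.681, 0.732, 0.001, 0.0]
wrist_force: [1.4, -0.1, -4.4]
finger_gap: 0.0483
grasp_force: 63.7
```

```bash
python3 go.py .5609 .2838 .083 4.1
```

```text
shift [-0.007 -0.008  0.344] turn [ 0.001 -0.    -0.   ] t 17.9 at [0.5623 0.2853 0.1518] gap 0.0483 F 63.7 [ 1.4 -0.1 -4.4] q [0.38 0.29 1.29 0.   1.56 0.31]
```

Emit:
{"fn": "arm_command", "kwargs": {
  "commands": [-0.006, -0.006, 0.08, 0, 0, 0, 1, -0.006, -0.006, 0.16, 0, 0, 0, 1, -0.006, -0.006, 0.22, 0, 0, 0, 1, -0.006, -0.006, 0.27, 0, 0, 0, 1, -0.006, -0.006, 0.3, 0, 0, 0, 1, -0.006, -0.006, 0.32, 0, 0, 0, 1, -0.006, -0.006, 0.34, 0, 0, 0, 1, -0.006, -0.006, 0.34, 0, 0, 0, 1]
}}

```text
time: 18.7
eef_pos: [0.561, 0.2838, 0.083]
tcp_rot: [0.681, 0.732, 0.0, 0.001]
wrist_force: [0.1, -2.8, -4.5]
finger_gap: 0.0484
grasp_force: 64.0
```

```bash
python3 go.py .5609 .2838 .083 4.1
```

```text
shift [-0.    -0.001 -0.   ] turn [0.001 0.    0.   ] t 18.7 at [0.561  0.2838 0.083 ] gap 0.0484 F 64.0 [ 0.1 -2.8 -4.5] q [ 0.38  0.33  1.38 -0.    1.43  0.31]
```

Emit:
{"fn": "arm_command", "kwargs": {
  "commands": [0, 0, 0.008, 0, 0, 0, 1, 0, 0, 0.015, 0, 0, 0, 1, 0, 0, 0.015, 0, 0, 0, 1]
}}

```text
time: 19.0
eef_pos: [0.561, 0.2839, 0.0829]
tcp_rot: [0.681, 0.732, 0.001, 0.001]
wrist_force: [-4.0, -5.0, 7.2]
finger_gap: 0.0483
grasp_force: 65.0
```

Emit:
{"fn": "arm_command", "kwargs": {
  "commands": [0, 0, 0, 0, 0, 0, -1, 0, 0, 0, 0, 0, 0, -1, 0, 0, 0, 0, 0, 0, -1, 0, 0, 0, 0, 0, 0, -1, 0, 0, 0, 0, 0, 0, -1, 0, 0, -0.1, 0, 0, 0, -1, 0, 0, -0.3, 0, 0, 0, -1, 0, 0, -0.5, 0, 0, 0, -1]
}}

```text
time: 19.8
eef_pos: [0.5597, 0.2841, 0.179]
tcp_rot: [0.681, 0.732, -0.001, -0.001]
wrist_force: [0.7, 0.6, 0.3]
finger_gap: 0.0851
grasp_force: 0.0
```

Emit:
{"fn": "arm_command", "kwargs": {
  "commands": [-0.25, -0.04, -0.15, 0, 0, 0, -1, -0.5, -0.08, -0.2, 0, 0, 0, -1, -0.75, -0.11, -0.2, 0, 0, 0, -1, -1, -0.15, -0.2, 0, 0, 0, -1, -1, -0.15, -0.2, 0, 0, 0, -1]
}}

```text
time: 20.3
eef_pos: [0.5446, 0.0783, 0.2198]
tcp_rot: [0.683, 0.73, -0.0, 0.001]
wrist_force: [0.0, 1.0, -0.4]
finger_gap: 0.0851
grasp_force: 0.0
```

Emit:
{"fn": "arm_command", "kwargs": {
  "commands": [-0.25, -0.04, 0, 0, 0, 0, -1, -0.5, -0.08, 0, 0, 0, 0, -1, -0.75, -0.11, 0, 0, 0, 0, -1, -1, -0.15, 0, 0, 0, 0, -1]
}}

```text
time: 20.7
eef_pos: [0.5295, -0.1177, 0.2192]
tcp_rot: [0.681, 0.732, 0.001, 0.0]
wrist_force: [0.2, 0.6, 0.2]
finger_gap: 0.0854
grasp_force: 0.0
```

Emit:
{"fn": "arm_command", "kwargs": {
  "commands": [-0.25, -0.04, 0, 0, 0, -0.02, -1, -0.5, -0.08, 0, 0, 0, -0.04, -1, -0.75, -0.11, 0, 0, 0, -0.047, -1, -1, -0.15, 0, 0, 0, -0.047, -1, -1, -0.15, 0, 0, 0, -0.047, -1, -1, -0.15, 0, 0, 0, -0.047, -1]
}}

```text
time: 21.3
eef_pos: [0.5139, -0.319, 0.2184]
tcp_rot: [0.655, 0.756, 0.0, -0.001]
wrist_force: [-0.1, 0.9, -0.3]
finger_gap: 0.0856
grasp_force: 0.0
```

```bash
python3 go.py .5148 -.3655 .17 8.4
```

```text
shift [-0.231 -0.029  0.241] turn [-0.    -0.001 -0.002] t 21.3 at [ 0.5139 -0.319   0.2184] gap 0.0856 F 0.0 [-0.1  0.9 -0.3] q [-0.65  0.21  1.25  0.    1.68 -0.79]
```

Emit:
{"fn": "arm_command", "kwargs": {
  "commands": [-0.23, -0.03, 0, 0, 0, 0, -1, -0.23, -0.03, 0.24, 0, 0, 0, -1, -0.23, -0.03, 0.24, 0, 0, 0, -1, -0.23, -0.03, 0.24, 0, 0, 0, -1, -0.23, -0.03, 0.24, 0, 0, 0, -1]
}}

```text
time: 21.8
eef_pos: [0.5164, -0.3641, 0.1744]
tcp_rot: [0.653, 0.757, 0.0, 0.002]
wrist_force: [0.8, 0.3, -0.1]
finger_gap: 0.0851
grasp_force: 0.0
```

```bash
python3 go.py .5148 -.3655 .083 8.4
```

```text
shift [-0.004 -0.011  0.457] turn [0.002 0.002 0.001] t 21.8 at [ 0.5164 -0.3641  0.1744] gap 0.0851 F 0.0 [ 0.8  0.3 -0.1] q [-0.7   0.28  1.26  0.    1.6  -0.85]
```

Emit:
{"fn": "arm_command", "kwargs": {
  "commands": [-0.003, -0.008, 0.1, 0, 0, 0, -1, -0.003, -0.008, 0.25, 0, 0, 0, -1, -0.003, -0.008, 0.38, 0, 0, 0, -1, -0.003, -0.008, 0.45, 0, 0, 0, -1, -0.003, -0.008, 0.45, 0, 0, 0, -1, -0.003, -0.008, 0.45, 0, 0, 0, -1]
}}

```text
time: 22.4
eef_pos: [0.5144, -0.3661, 0.0836]
tcp_rot: [0.654, 0.757, 0.0, 0.002]
wrist_force: [0.3, -0.3, 0.8]
finger_gap: 0.0852
grasp_force: 0.0
```

Emit:
{"fn": "arm_command", "kwargs": {
  "commands": [0, 0, 0, 0, 0, 0, 1, 0, 0, 0, 0, 0, 0, 1, 0, 0, 0, 0, 0, 0, 1, 0, 0, 0, 0, 0, 0, 1, 0, 0, 0, 0, 0, 0, 1, 0, 0, 0, 0, 0, 0, 1, 0, 0, 0, 0, 0, 0, 1]
}}

```text
time: 23.1
eef_pos: [0.5137, -0.366, 0.0824]
tcp_rot: [0.654, 0.757, 0.0, 0.001]
wrist_force: [-0.6, 0.4, 5.8]
finger_gap: 0.0342
grasp_force: 60.3
```

```bash
python3 go.py .5148 -.3655 .083 8.4
```

```text
shift [ 0.002  0.006 -0.003] turn [ 0.001  0.001 -0.001] t 23.1 at [ 0.5137 -0.366   0.0824] gap 0.0342 F 60.3 [-0.6  0.4  5.8] q [-0.71  0.33  1.38  0.    1.43 -0.85]
```

Emit:
{"fn": "arm_command", "kwargs": {
  "commands": [0, 0, -0.05, 0, 0, 0, 1, 0, 0, -0.15, 0, 0, 0, 1, 0, 0, -0.3, 0, 0, 0, 1, 0, 0, -0.5, 0, 0, 0, 1, 0, 0, -0.7, 0, 0, 0, 1, 0, 0, -0.7, 0, 0, 0, 1]
}}

```text
time: 23.7
eef_pos: [0.515, -0.3672, 0.2286]
tcp_rot: [0.654, 0.757, 0.0, 0.006]
wrist_force: [0.4, -0.6, -1.1]
finger_gap: 0.0343
grasp_force: 60.3
```

Emit:
{"fn": "arm_command", "kwargs": {
  "commands": [0.2, 0.05, 0, 0, 0, 0, 1, 0.45, 0.11, 0, 0, 0, 0, 1, 0.7, 0.17, 0, 0, 0, 0, 1, 0.95, 0.24, 0, 0, 0, 0, 1, 0.95, 0.24, 0, 0, 0, 0, 1]
}}

```text
time: 24.2
eef_pos: [0.5324, -0.1644, 0.219]
tcp_rot: [0.651, 0.759, 0.001, -0.003]
wrist_force: [0.4, -0.9, -2.3]
finger_gap: 0.0346
grasp_force: 60.3
```

Emit:
{"fn": "arm_command", "kwargs": {
  "commands": [0.2, 0.05, 0, 0, 0, 0.02, 1, 0.45, 0.11, 0, 0, 0, 0.03, 1, 0.7, 0.17, 0, 0, 0, 0.047, 1, 0.95, 0.24, 0, 0, 0, 0.047, 1, 0.95, 0.24, 0, 0, 0, 0.047, 1, 0.95, 0.24, 0, 0, 0, 0.047, 1]
}}

```text
time: 24.8
eef_pos: [0.5522, 0.0254, 0.2192]
tcp_rot: [0.68, 0.733, -0.001, -0.001]
wrist_force: [-0.5, -1.0, -3.3]
finger_gap: 0.0342
grasp_force: 60.4
```

```bash
python3 go.py .5651 .225 .22 4.1
```

```text
shift [ 0.991  0.139 -0.004] turn [-0.002  0.     0.002] t 24.8 at [0.5522 0.0254 0.2192] gap 0.0342 F 60.4 [-0.5 -1.  -3.3] q [-0.06  0.1   1.38 -0.    1.66 -0.13]
```

Emit:
{"fn": "arm_command", "kwargs": {
  "commands": [0.25, 0.04, 0, 0, 0, 0, 1, 0.5, 0.07, 0, 0, 0, 0, 1, 0.75, 0.11, 0, 0, 0, 0, 1, 0.95, 0.14, 0, 0, 0, 0, 1, 0.99, 0.14, 0, 0, 0, 0, 1, 0.99, 0.14, 0.15, 0, 0, 0, 1, 0.99, 0.14, 0.33, 0, 0, 0, 1, 0.99, 0.14, 0.33, 0, 0, 0, 1]
}}

```text
time: 25.6
eef_pos: [0.563, 0.2203, 0.1473]
tcp_rot: [0.682, 0.731, -0.007, -0.004]
wrist_force: [-0.5, -1.0, -3.9]
finger_gap: 0.0344
grasp_force: 60.6
```

```bash
python3 go.py .5651 .225 .083 4.1
```

```text
shift [0.024 0.017 0.321] turn [-0.01   0.003 -0.001] t 25.6 at [0.563  0.2203 0.1473] gap 0.0344 F 60.6 [-0.5 -1.  -3.9] q [ 0.28  0.25  1.35 -0.    1.56  0.21]
```

Emit:
{"fn": "arm_command", "kwargs": {
  "commands": [0.02, 0.01, 0, 0, 0, 0, 1, 0.02, 0.01, 0, 0, 0, 0, 1, 0.02, 0.01, 0, 0, 0, 0, 1]
}}

```text
time: 25.9
eef_pos: [0.5699, 0.2279, 0.1582]
tcp_rot: [0.681, 0.732, 0.002, 0.001]
wrist_force: [-0.0, 0.2, -2.1]
finger_gap: 0.0346
grasp_force: 60.6
```

```bash
python3 go.py .5651 .225 .083 4.1
```

```text
shift [-0.013 -0.027  0.376] turn [ 0.003 -0.001 -0.   ] t 25.9 at [0.5699 0.2279 0.1582] gap 0.0346 F 60.6 [-0.   0.2 -2.1] q [ 0.29  0.25  1.33 -0.    1.56  0.22]
```

Emit:
{"fn": "arm_command", "kwargs": {
  "commands": [-0.012, -0.02, 0.05, 0, 0, 0, 1, -0.012, -0.02, 0.1, 0, 0, 0, 1, -0.012, -0.02, 0.1, 0, 0, 0, 1, -0.012, -0.02, 0.1, 0, 0, 0, 1]
}}

```text
time: 26.3
eef_pos: [0.5639, 0.2252, 0.1344]
tcp_rot: [0.681, 0.732, -0.001, -0.0]
wrist_force: [0.8, -0.1, -2.3]
finger_gap: 0.0343
grasp_force: 60.6
```

```bash
python3 go.py .5651 .225 .083 4.1
```

```text
shift [-0.001  0.006  0.257] turn [-0.001  0.     0.   ] t 26.3 at [0.5639 0.2252 0.1344] gap 0.0343 F 60.6 [ 0.8 -0.1 -2.3] q [0.29 0.25 1.37 0.   1.52 0.21]
```

Emit:
{"fn": "arm_command", "kwargs": {
  "commands": [0, 0.004, 0.05, 0, 0, 0, 1, 0, 0.004, 0.11, 0, 0, 0, 1, 0, 0.004, 0.16, 0, 0, 0, 1, 0, 0.004, 0.2, 0, 0, 0, 1, 0, 0.004, 0.23, 0, 0, 0, 1, 0, 0.004, 0.25, 0, 0, 0, 1, 0, 0.004, 0.265, 0, 0, 0, 1, 0, 0.004, 0.265, 0, 0, 0, 1]
}}

```text
time: 27.1
eef_pos: [0.5657, 0.2255, 0.0827]
tcp_rot: [0.681, 0.732, 0.0, 0.0]
wrist_force: [-0.4, 0.4, -2.9]
finger_gap: 0.0346
grasp_force: 61.1
```

Emit:
{"fn": "arm_command", "kwargs": {
  "commands": [0, 0, 0, 0, 0, 0, 1]
}}

```text
time: 27.2
eef_pos: [0.5657, 0.2255, 0.0827]
tcp_rot: [0.681, 0.732, 0.0, 0.0]
wrist_force: [-0.3, -0.5, -2.9]
finger_gap: 0.0342
grasp_force: 61.1
```

Hanging just above the deck with no side load. I'll lower a touch more, release and return.

Emit:
{"fn": "arm_command", "kwargs": {
  "commands": [0, 0, 0.006, 0, 0, 0, 1, 0, 0, 0.012, 0, 0, 0, 1, 0, 0, 0.012, 0, 0, 0, 1]
}}

```text
time: 27.5
eef_pos: [0.5658, 0.2255, 0.0824]
tcp_rot: [0.681, 0.732, 0.001, 0.001]
wrist_force: [-4.0, -1.4, 7.6]
finger_gap: 0.0343
grasp_force: 61.8
```

Emit:
{"fn": "arm_command", "kwargs": {
  "commands": [0, 0, 0, 0, 0, 0, -1, 0, 0, 0, 0, 0, 0, -1, 0, 0, 0, 0, 0, 0, -1, 0, 0, 0, 0, 0, 0, -1, 0, 0, 0, 0, 0, 0, -1, 0, 0, -0.1, 0, 0, 0, -1, 0, 0, -0.3, 0, 0, 0, -1, 0, 0, -0.5, 0, 0, 0, -1]
}}

```text
time: 28.3
eef_pos: [0.5646, 0.2252, 0.1796]
tcp_rot: [0.681, 0.732, -0.001, -0.001]
wrist_force: [0.4, 0.0, -0.4]
finger_gap: 0.0853
grasp_force: 0.0
```

Emit:
{"fn": "arm_command", "kwargs": {
  "commands": [-0.25, -0.04, -0.15, 0, 0, 0, -1, -0.5, -0.08, -0.2, 0, 0, 0, -1, -0.75, -0.11, -0.2, 0, 0, 0, -1, -1, -0.15, -0.2, 0, 0, 0, -1, -1, -0.15, -0.2, 0, 0, 0, -1]
}}

```text
time: 28.8
eef_pos: [0.5495, 0.0191, 0.2203]
tcp_rot: [0.683, 0.73, -0.001, 0.001]
wrist_force: [-0.2, 0.2, -0.5]
finger_gap: 0.0856
grasp_force: 0.0
```

Emit:
{"fn": "arm_command", "kwargs": {
  "commands": [-0.25, -0.04, 0, 0, 0, 0, -1, -0.5, -0.08, 0, 0, 0, 0, -1, -0.75, -0.11, 0, 0, 0, 0, -1, -1, -0.15, 0, 0, 0, 0, -1]
}}

```text
time: 29.2
eef_pos: [0.5345, -0.1767, 0.2198]
tcp_rot: [0.681, 0.732, 0.0, 0.0]
wrist_force: [0.9, 0.3, -0.0]
finger_gap: 0.0854
grasp_force: 0.0
```

Emit:
{"fn": "arm_command", "kwargs": {
  "commands": [-0.25, -0.04, 0, 0, 0, -0.02, -1, -0.5, -0.08, 0, 0, 0, -0.04, -1, -0.75, -0.11, 0, 0, 0, -0.047, -1, -1, -0.15, 0, 0, 0, -0.047, -1, -1, -0.15, 0, 0, 0, -0.047, -1, -1, -0.15, 0, 0, 0, -0.047, -1]
}}

```text
time: 29.8
eef_pos: [0.5187, -0.378, 0.2187]
tcp_rot: [0.654, 0.756, 0.0, -0.001]
wrist_force: [-0.3, 0.4, -0.1]
finger_gap: 0.0856
grasp_force: 0.0
```

```bash
python3 go.py .5236 -.4248 .18 8.4
```

```text
shift [-0.235 -0.009  0.193] turn [-0.    -0.001 -0.002] t 29.8 at [ 0.5187 -0.378   0.2187] gap 0.0856 F 0.0 [-0.3  0.4 -0.1] q [-0.72  0.3   1.15  0.    1.7  -0.86]
```

Emit:
{"fn": "arm_command", "kwargs": {
  "commands": [-0.23, -0.01, 0, 0, 0, 0, -1, -0.23, -0.01, 0.22, 0, 0, 0, -1, -0.23, -0.01, 0.22, 0, 0, 0, -1, -0.23, -0.01, 0.22, 0, 0, 0, -1, -0.23, -0.01, 0.22, 0, 0, 0, -1]
}}

```text
time: 30.3
eef_pos: [0.5251, -0.4222, 0.1788]
tcp_rot: [0.653, 0.757, 0.0, 0.002]
wrist_force: [-0.6, -0.1, 0.8]
finger_gap: 0.0855
grasp_force: 0.0
```

```bash
python3 go.py .5236 -.4248 .083 8.4
```

```text
shift [-0.011 -0.01   0.479] turn [0.002 0.002 0.001] t 30.3 at [ 0.5251 -0.4222  0.1788] gap 0.0855 F 0.0 [-0.6 -0.1  0.8] q [-0.76  0.38  1.13  0.    1.63 -0.91]
```

Emit:
{"fn": "arm_command", "kwargs": {
  "commands": [-0.01, -0.008, 0.1, 0, 0, 0, -1, -0.01, -0.008, 0.25, 0, 0, 0, -1, -0.01, -0.008, 0.38, 0, 0, 0, -1, -0.01, -0.008, 0.47, 0, 0, 0, -1, -0.01, -0.008, 0.47, 0, 0, 0, -1, -0.01, -0.008, 0.47, 0, 0, 0, -1]
}}

```text
time: 30.9
eef_pos: [0.5236, -0.4255, 0.0846]
tcp_rot: [0.653, 0.757, -0.0, 0.002]
wrist_force: [-0.5, 0.9, 0.2]
finger_gap: 0.0854
grasp_force: 0.0
```

Emit:
{"fn": "arm_command", "kwargs": {
  "commands": [0, 0, 0, 0, 0, 0, 1, 0, 0, 0, 0, 0, 0, 1, 0, 0, 0, 0, 0, 0, 1, 0, 0, 0, 0, 0, 0, 1, 0, 0, 0, 0, 0, 0, 1, 0, 0, 0, 0, 0, 0, 1, 0, 0, 0, 0, 0, 0, 1]
}}

```text
time: 31.6
eef_pos: [0.5227, -0.4258, 0.0833]
tcp_rot: [0.654, 0.757, -0.0, 0.001]
wrist_force: [-0.8, 0.1, 6.1]
finger_gap: 0.0344
grasp_force: 60.5
```

```bash
python3 go.py .5236 -.4248 .083 8.4
```

```text
shift [0.004 0.005 0.001] turn [ 0.001  0.001 -0.001] t 31.6 at [ 0.5227 -0.4258  0.0833] gap 0.0344 F 60.5 [-0.8  0.1  6.1] q [-0.77  0.42  1.25  0.    1.46 -0.91]
```

Emit:
{"fn": "arm_command", "kwargs": {
  "commands": [0, 0, -0.05, 0, 0, 0, 1, 0, 0, -0.15, 0, 0, 0, 1, 0, 0, -0.3, 0, 0, 0, 1, 0, 0, -0.5, 0, 0, 0, 1, 0, 0, -0.7, 0, 0, 0, 1, 0, 0, -0.7, 0, 0, 0, 1]
}}

```text
time: 32.2
eef_pos: [0.5242, -0.427, 0.2297]
tcp_rot: [0.654, 0.757, -0.0, 0.006]
wrist_force: [1.4, 0.8, -0.2]
finger_gap: 0.0344
grasp_force: 60.1
```

Emit:
{"fn": "arm_command", "kwargs": {
  "commands": [0.2, 0.05, 0, 0, 0, 0, 1, 0.45, 0.11, 0, 0, 0, 0, 1, 0.7, 0.17, 0, 0, 0, 0, 1, 0.95, 0.24, 0, 0, 0, 0, 1, 0.95, 0.24, 0, 0, 0, 0, 1]
}}

```text
time: 32.7
eef_pos: [0.5421, -0.2239, 0.2199]
tcp_rot: [0.651, 0.759, 0.001, -0.003]
wrist_force: [-0.1, -0.1, -3.1]
finger_gap: 0.0345
grasp_force: 60.2
```

Emit:
{"fn": "arm_command", "kwargs": {
  "commands": [0.2, 0.05, 0, 0, 0, 0.02, 1, 0.45, 0.11, 0, 0, 0, 0.03, 1, 0.7, 0.17, 0, 0, 0, 0.047, 1, 0.95, 0.24, 0, 0, 0, 0.047, 1, 0.95, 0.24, 0, 0, 0, 0.047, 1, 0.95, 0.24, 0, 0, 0, 0.047, 1]
}}

```text
time: 33.3
eef_pos: [0.5615, -0.0342, 0.2201]
tcp_rot: [0.68, 0.733, -0.001, -0.001]
wrist_force: [0.5, -1.2, -2.1]
finger_gap: 0.0345
grasp_force: 60.3
```

```bash
python3 go.py .5695 .1652 .22 4.1
```

```text
shift [0.991 0.114 0.   ] turn [-0.002 -0.     0.002] t 33.3 at [ 0.5615 -0.0342  0.2201] gap 0.0345 F 60.3 [ 0.5 -1.2 -2.1] q [-0.16  0.12  1.36 -0.    1.67 -0.24]
```

Emit:
{"fn": "arm_command", "kwargs": {
  "commands": [0.25, 0.03, 0, 0, 0, 0, 1, 0.5, 0.06, 0, 0, 0, 0, 1, 0.75, 0.09, 0, 0, 0, 0, 1, 0.95, 0.11, 0, 0, 0, 0, 1, 1, 0.12, 0, 0, 0, 0, 1, 1, 0.12, 0, 0, 0, 0, 1, 1, 0.12, 0.1, 0, 0, 0, 1, 1, 0.12, 0.1, 0, 0, 0, 1]
}}

```text
time: 34.1
eef_pos: [0.5705, 0.1628, 0.1984]
tcp_rot: [0.682, 0.731, -0.003, -0.002]
wrist_force: [-0.6, -0.4, -3.0]
finger_gap: 0.0343
grasp_force: 60.4
```

```bash
python3 go.py .5695 .1652 .083 4.1
python3 - <<'E'
from h import *
d=snap('wrist','w7.png');x=np.array([.563,.2557,.0717])
c,s=np.cos(x[2]),np.sin(x[2]);M=np.array([[c,-s],[s,c]]);Q=[]
for y,r,z in ((-.09,.017,.064),(.09,.023,.08),(.09,.007,.136),(.03,.025,.114),(.03,.023,.08),(-.03,.023,.08),(-.03,.018,.112)):
    for a in np.linspace(0,6.28,40):Q.append([*(x[:2]+M@[r*np.cos(a),y+r*np.sin(a)]),z])
im=cv2.resize(cv2.imread('pics/w7.png'),None,fx=1.56,fy=1.56,interpolation=2)
for q in proj(d,np.array(Q)): cv2.circle(im,tuple(np.int32(q*1.56+1)),1,(0,0,255),-1)
cv2.imwrite('pics/o7.png',im)
E
```

```text
shift [ 0.013 -0.001  0.577] turn [-0.004  0.001 -0.002] t 34.1 at [0.5705 0.1628 0.1984] gap 0.0343 F 60.4 [-0.6 -0.4 -3. ] q [ 0.18  0.2   1.31 -0.    1.64  0.11]
```

View pics/o7.png

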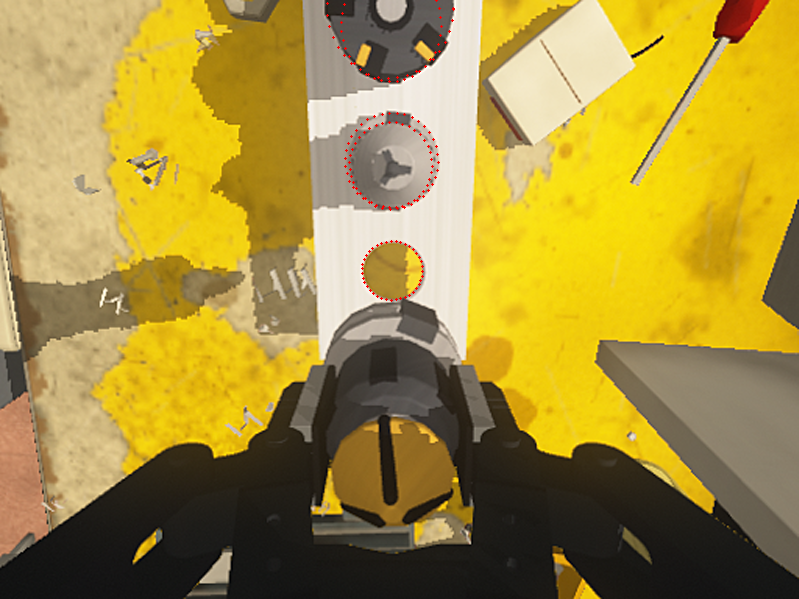

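The face mill (392,10) and drill chuck (392,165) match their seated outlines. The last hole, at (393,270), matches too.

Emit:
{"fn": "arm_command", "kwargs": {
  "commands": [0.008, 0, 0.1, 0, 0, 0, 1, 0.008, 0, 0.22, 0, 0, 0, 1, 0.008, 0, 0.28, 0, 0, 0, 1, 0.008, 0, 0.28, 0, 0, 0, 1, 0.008, 0, 0.28, 0, 0, 0, 1]
}}

```text
time: 34.65
eef_pos: [0.5721, 0.1668, 0.1467]
tcp_rot: [0.682, 0.732, 0.0, 0.0]
wrist_force: [-0.8, -0.1, -2.7]
finger_gap: 0.0346
grasp_force: 60.4
```

```bash
python3 go.py .5695 .1652 .083 4.1
```

```text
shift [-0.007 -0.014  0.319] turn [ 0.001 -0.    -0.   ] t 34.65 at [0.5721 0.1668 0.1467] gap 0.0346 F 60.4 [-0.8 -0.1 -2.7] q [ 0.19  0.22  1.39 -0.    1.53  0.12]
```

Emit:
{"fn": "arm_command", "kwargs": {
  "commands": [-0.006, -0.01, 0.07, 0, 0, 0, 1, -0.006, -0.01, 0.14, 0, 0, 0, 1, -0.006, -0.01, 0.2, 0, 0, 0, 1, -0.006, -0.01, 0.25, 0, 0, 0, 1, -0.006, -0.01, 0.28, 0, 0, 0, 1, -0.006, -0.01, 0.3, 0, 0, 0, 1, -0.006, -0.01, 0.32, 0, 0, 0, 1, -0.006, -0.01, 0.32, 0, 0, 0, 1]
}}

```text
time: 35.45
eef_pos: [0.5701, 0.1662, 0.0833]
tcp_rot: [0.681, 0.732, 0.001, 0.0]
wrist_force: [-1.4, 0.1, 0.6]
finger_gap: 0.0342
grasp_force: 60.5
```

Emit:
{"fn": "arm_command", "kwargs": {
  "commands": [0, 0, 0.006, 0, 0, 0, 1, 0, 0, 0.012, 0, 0, 0, 1, 0, 0, 0.012, 0, 0, 0, 1]
}}

```text
time: 35.75
eef_pos: [0.5701, 0.1662, 0.0833]
tcp_rot: [0.681, 0.732, 0.001, 0.001]
wrist_force: [-4.9, -0.8, 11.6]
finger_gap: 0.0346
grasp_force: 61.6
```

Seated on the deck. I'll release, retreat up and back, and check.

Emit:
{"fn": "arm_command", "kwargs": {
  "commands": [0, 0, 0, 0, 0, 0, -1, 0, 0, 0, 0, 0, 0, -1, 0, 0, 0, 0, 0, 0, -1, 0, 0, 0, 0, 0, 0, -1, 0, 0, 0, 0, 0, 0, -1, 0, 0, -0.1, 0, 0, 0, -1, 0, 0, -0.3, 0, 0, 0, -1, 0, 0, -0.5, 0, 0, 0, -1]
}}

```text
time: 36.55
eef_pos: [0.5689, 0.1659, 0.1792]
tcp_rot: [0.681, 0.732, -0.001, -0.001]
wrist_force: [1.9, -0.1, 0.4]
finger_gap: 0.0853
grasp_force: 0.0
```

Emit:
{"fn": "arm_command", "kwargs": {
  "commands": [0, 0, -0.3, 0, 0, 0, -1, -0.2, 0, -0.6, 0, 0, 0, -1, -0.4, 0, -0.8, 0, 0, 0, -1, -0.4, 0, -0.8, 0, 0, 0, -1, -0.4, 0, -0.8, 0, 0, 0, -1, -0.4, 0, -0.8, 0, 0, 0, -1]
}}

```text
time: 37.15
eef_pos: [0.5757, 0.086, 0.3399]
tcp_rot: [0.682, 0.732, 0.001, 0.0]
wrist_force: [0.1, 0.7, -0.5]
finger_gap: 0.0856
grasp_force: 0.0
```

Run:
```python
from h import *
print(sense()['eef_pos'])
d=snap('wrist','w8.png');x=np.array([.563,.2557,.0717])
c,s=np.cos(x[2]),np.sin(x[2]);M=np.array([[c,-s],[s,c]]);Q=[]
for y,r,z in ((.09,.023,.08),(.09,.007,.136),(.03,.025,.114),(.03,.023,.08),(-.03,.023,.08),(-.03,.018,.112),(-.09,.023,.08),(-.09,.018,.114)):
    for a in np.linspace(0,6.28,40):Q.append([*(x[:2]+M@[r*np.cos(a),y+r*np.sin(a)]),z])
im=cv2.resize(cv2.imread('pics/w8.png'),None,fx=1.56,fy=1.56,interpolation=2)
for q in proj(d,np.array(Q)): cv2.circle(im,tuple(np.int32(q*1.56+1)),1,(0,0,255),-1)
cv2.imwrite('pics/o8.png',im)
```

```text
[0.57565501 0.08599053 0.33988579]
```

View pics/o8.png

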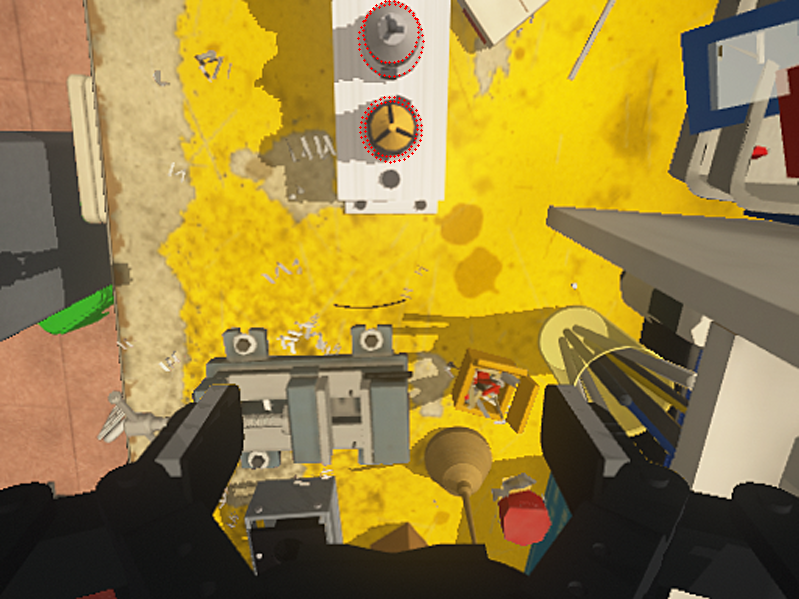

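The countersink (392,128) and drill chuck (392,38) sit upright on their predicted seats, and the gripper is clear. Handing in.

```bash
python3 -c "
from workcell import *
print(job_done())"
```

```text
the job is handed in; nothing more can be done
None
```

I loaded all four holders upright into the magazine in rack order from the datum pin (end mill, face mill, drill chuck, countersink), released each and handed the job in at about 37 s; the hand-in returned no verdict.

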